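# Set the roller gap of a bench roller pump with a setting gauge

## Task

The roller pump is stripped for setting: stand the thin setting gauge (the one with the slimmer handle) upright in the gap between the roller and the curved track wall, its foot down on the track floor, then turn the knurled adjusting screw on top of the rotor until the roller just nips the gauge and it drags at a pull of about 6 N when slid up. Leave the gauge standing there, foot down on the floor, so that I can feel the drag myself, and do not disturb the other gauge, the tip box or the bottles.

Things in the scene. Friction and masses are not known exactly. Their poses are not given: they have to be found in the camera images.
- rotor: Two-armed aluminium rotor on top of the pump, locked. Origin on its upright axis at the level of the track floor, 100 mm above the bench; its +x points level at the white roller to be set (28 mm diameter, upright, 3 to 33 mm above the floor, bracket top 37 mm). The opposite roller, at the open mouth of the track, does not count. Only the screw stands higher than 38 mm.
- screw (a point): Middle of the round knurled head of the adjusting screw, on the rotor's axis: 38 mm diameter, 32 mm high, this point at half its height, 164 mm above the bench. Clockwise from above closes the gap, 0.64 mm per rad. Stiff (0.06 N m), stays put. 1.2 to 3.5 rad from the start the roller meets the gauge; the nip then grows about 12 N per rad. The axes do not follow the turning.
- gauge_handle (a point): Thin setting gauge, loose, about 60 g, upright: steel blade 4 mm thick (along x), 18 mm wide (y), 55 mm long, its lowest 5 mm only 2.4 mm thick; on top a round upright grey handle, 16 mm diameter, 32 mm high. This point: middle of the handle, 71 mm above the foot. z up; both faces alike. Set right it slides at about 6 N (4 to 8 N is good); the drag is about 1.5 times the nip force.
- thick_gauge_handle (a point): Bystander: the thick setting gauge, for another tube, upright in the same stand, 58 mm from the thin one along the stand's x: blade 7 mm thick, round handle 26 mm diameter, 32 mm high; this point is the middle of the handle, 71 mm above its foot.
- stand: Aluminium block, fixed, 116 x 60 x 36 mm, origin at the centre of its underside. The gauges stand in two slots, 30 mm deep, in its top: the thin one 29 mm from the middle on its -x side (slot 6 x 20 mm), the thick one 29 mm on its +x side.
- pump: Roller pump, fixed: white housing 240 x 250 mm, 100 mm high, origin on the bench under the rotor's axis. On it the track wall: an upright aluminium arc, inner radius 84 mm about the axis, 14 mm thick, 38 mm high, over 210 degrees, open to the pump's +x. Two tube clamps, 43 mm high, stand 72 mm towards +x and 104 mm to either side of the axis.
- tip_box: Bystander: clear box with yellow pipette tips, loose, 120 x 82 x 61 mm, origin at the centre of its underside.
- reagent_bottle: Bystander: glass bottle with a blue cap, 70 mm in diameter, 145 mm high, origin at the centre of its underside.
- wash_bottle: Bystander: white wash bottle with a bent spout, 66 mm in diameter, 175 mm high, origin at the centre of its underside.
- gap (a point): Where the middle of the gauge's foot belongs: on the track floor, 81.5 mm from the axis along rotor +x. The gap between roller and wall lies along x, starts 5.1 to 6.6 mm wide (unknown) and the gauge needs about 4.4 mm against the hollow wall. The gauge stands with its thickness along this x and its 18 mm width along this y. Axes as the rotor's.
Mind the look-alikes: they are no part of the job. Leave any orange, purple or yellow look-alike of the part that bears gauge_handle alone.

How it is judged:
By the outcome, as a careful person would: the job done as asked, in the order asked, and still so for the second after the job is handed in, with the robot touching nothing.
It also fails if it takes over 72 s, if anything falls off the work surface, if the arm or the gripper's body presses on something with over 40 N, if the wrist force passes 120 N, or if a joint passes its speed limit or range.

## Robot

A 6-joint arm with a two-finger parallel gripper is mounted at the origin on the work surface. World frame = base frame: x ahead of the robot, y to its left, z up, the work surface at z = 0. Lengths are in m, angles in degrees, forces in N, time in s.
With the tool pointing down it reaches from about 0.275 to 0.825 m from the base axis. Payload 5.2 kg.
Tool frame: the origin (TCP) lies on the mounting face of the last link; the fingertips stand 186 mm ahead of it and the grasp point (between the pads) lies 167 mm ahead of it; z points along the fingers, x is the direction in which the jaws open and shut, and the axes are right-handed (so a half turn about z gives the same grasp; the last joint's range is limited). The gripper opens to 93 mm and grips with 3 to 60 N. Pads are 15 mm wide; open, the fingers measure 128 mm over their backs; the gripper's body (75 mm by 188 mm) begins 65 mm behind the grasp point.
Start: joints at [57.078, 14.817, 87.949, -0, 77.235, -11.62], TCP at [0.2, 0.512, 0.405] pointing down, gripper open.
Joint ranges: [-179.93, 179.93], [-52.35, 119.4], [10.71, 147.94], [-69.91, 249.91], [12.55, 155.21], [-178.61, 178.61]. Speed limits (degrees/s): [147.25, 147.25, 180, 180, 180, 180].

## Interface

Orientations are given as [roll, pitch, yaw] about the fixed x, y, z axes, in that order (R = Rz(yaw) Ry(pitch) Rx(roll)).
In Python, from plant import manip gives the robot as it stands.
- The arm moves only by the shell command python3 -m inch 'ROWS' [FORCE]. ROWS is JSON, a list of rows, each a list of 3 entries, a list of its own where there are three numbers: the shift along the world's x, y, z in cm, then the turn, a rotation vector about the world's x, y, z in rad, then the opening in per cent of the stroke, from 0 (shut) to 100 (fully open). A call has exactly 5 rows; each row shifts and turns the commanded pose from where the row before left it; what a row does not reach is not made up. A row lasts 1/10 s, in which the tool goes at most 50 mm and 8.59 degrees, less where a joint would pass 70% of its speed; a pose out of reach is approached as far as the arm can. A call is refused whole if a number of a shift passes 5 or a number of a turn 0.15, either way. A call with a gripper value outside its range is refused whole. The fingers move at their own pace and stop on an object; FORCE is the grip in N (left out, the last holds). Time passes only in rows, so rows that do not move let the fingers close, or fill a call up. It gives the time, the measured TCP pose, the force and the opening at its end, in the units of the state.
- manip.state(): the state, without advancing time (a new reading comes with each control period).
- manip.read_camera(name): name is "scene" or "side" or "wrist"; returns the picture (384x512x3 uint8, red, green, blue); there is no depth.
- manip.camera_info(name): a dict with "camera_matrix" (3x3 intrinsics, pixels), "pose" (4x4, takes a point from camera to world coordinates). Camera axes: x right, y up, looking along -z (the intrinsics and any distortion apply to the point x, -y, -z); pixel columns grow to the right and rows downward; lengths in m; the calibration is good to about 2 mm. The wrist camera is an equidistant fisheye: a pixel r from the principal point sees the ray r / f radians off the axis. A picture is of the moment at which its call begins: read the wrist's pose just before it. camera_info takes no time and is no camera call; for the wrist camera it gives the pose at the moment of the call.
- manip.close_job(): hands the job in, once; it reports no verdict.
The state is a dict: "t": time; "qpos": joint angles; "qd": joint speeds; "joint_efforts": joint torques, N m; "tcp_pos": TCP position; "orientation": TCP orientation; "contact_force": force on the tool from outside, world axes, zero at the start; "moment": the same for the moment, N m; "width": finger opening in m.
Only numpy, scipy, OpenCV 4.12 (cv2) and the standard library are available. Lean on these libraries where they do the work, as an engineer would, in place of code of your own. Each camera call takes 0.05 s, during which the arm holds its last target.

## Working session

There is one attempt and no reset: what is moved stays moved. The work goes in short steps, Python scripts to look and compute and a shell command to move; the robot and the scene stay as the last step left them, time stands still between calls to the robot, and variables do not carry over. Pictures are saved under pics/ and viewed, and the job is handed in when it is done.

```bash
ls; mkdir -p pics; python3 - <<'E'
from plant import manip
import cv2
s=manip.state(); print({k:s[k] for k in ('t','tcp_pos','orientation','contact_force','width')})
for n in ("scene","side","wrist"):
    im=manip.read_camera(n); cv2.imwrite(f"pics/{n}0.png",im[:,:,::-1])
    i=manip.camera_info(n); print(n,i)
E
```

```text
pics
{'t': 0.0, 'tcp_pos': array([0.19968261, 0.51223469, 0.40390802]), 'orientation': array([-1.79979473e+02,  1.03979230e-01,  6.86939051e+01]), 'contact_force': array([ 0.78534908, -0.03258769,  0.1328536 ]), 'width': 0.09262443629247633}
scene {'camera_matrix': array([[470.87054074,   0.        , 247.15415579],
       [  0.        , 470.87054074, 185.74696485],
       [  0.        ,   0.        ,   1.        ]]), 'pose': array([[-0.86769315, -0.36417378,  0.33835789,  0.99783976],
       [ 0.49704419, -0.64581411,  0.57954396,  0.80775413],
       [ 0.00746159,  0.67104515,  0.74137894,  1.13526172],
       [ 0.        ,  0.        ,  0.        ,  1.        ]])}
side {'camera_matrix': array([[397.13952036,   0.        , 259.30796314],
       [  0.        , 397.13952036, 192.40317866],
       [  0.        ,   0.        ,   1.        ]]), 'pose': array([[-0.99774016,  0.05430747, -0.03956346,  0.50752546],
       [-0.06429516, -0.60069342,  0.79688992,  0.90978034],
       [ 0.01951157,  0.79763282,  0.60282766,  0.81193056],
       [ 0.        ,  0.        ,  0.        ,  1.        ]])}
wrist {'camera_matrix': array([[297.31863964,   0.        , 253.95785915],
       [  0.        , 297.31863964, 190.43091304],
       [  0.        ,   0.        ,   1.        ]]), 'pose': array([[ 3.63494601e-01, -9.04956963e-01, -2.21188991e-01,
         1.39829318e-01],
       [ 9.31596203e-01,  3.52989450e-01,  8.67580692e-02,
         5.36507928e-01],
       [-4.34938657e-04, -2.37594914e-01,  9.71364230e-01,
         3.83220611e-01],
       [ 0.00000000e+00,  0.00000000e+00,  0.00000000e+00,
         1.00000000e+00]])}
```

View pics/scene0.png

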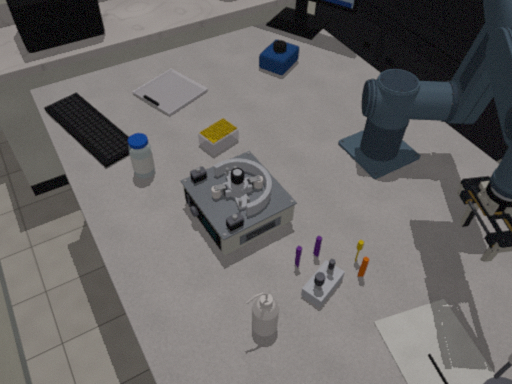

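View pics/side0.png

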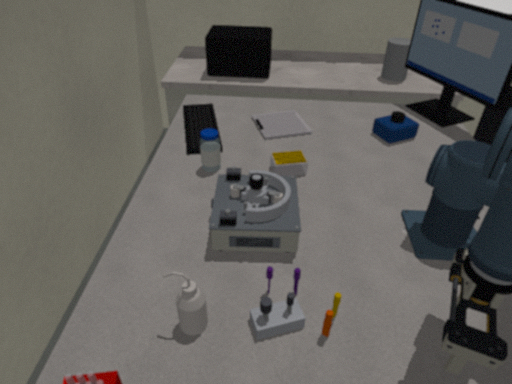

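View pics/wrist0.png

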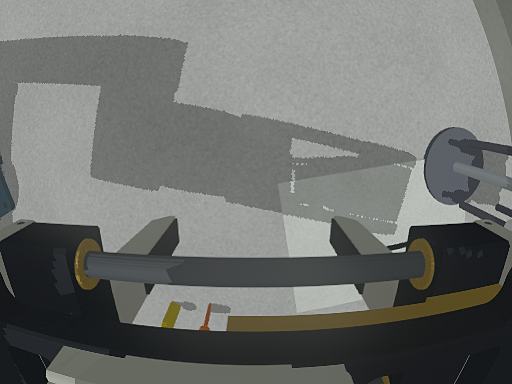

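```bash
python3 - <<'E'
import cv2,numpy as np
a=cv2.imread('pics/scene0.png'); b=cv2.imread('pics/side0.png')
c1=cv2.resize(a[225:315,275:385],None,fx=5,fy=5,interpolation=cv2.INTER_CUBIC)
c2=cv2.resize(a[150:255,175:300],None,fx=5,fy=5,interpolation=cv2.INTER_CUBIC)
c3=cv2.resize(b[255:345,240:350],None,fx=5,fy=5,interpolation=cv2.INTER_CUBIC)
c4=cv2.resize(b[160:255,200:310],None,fx=5,fy=5,interpolation=cv2.INTER_CUBIC)
for n,c in zip(('c1','c2','c3','c4'),(c1,c2,c3,c4)): cv2.imwrite(f'pics/{n}.png',c)
E
cat > h.py <<'E'
import numpy as np,cv2
from plant import manip
def ray(n,u,v,info=None):
    i=info or manip.camera_info(n);K=i['camera_matrix'];T=i['pose']
    x=(u-K[0,2])/K[0,0];y=(v-K[1,2])/K[1,1]
    if n=='wrist':
        r=np.hypot(x,y);s=np.sin(r)/r if r>1e-9 else 1;d=np.array([x*s,-y*s,-np.cos(r)])
    else: d=np.array([x,-y,-1.])
    d=T[:3,:3]@d;return T[:3,3],d/np.linalg.norm(d)
def onz(n,u,v,z,info=None):
    o,d=ray(n,u,v,info);return o+d*(z-o[2])/d[2]
def cross(*rs):
    A=np.zeros((3,3));b=np.zeros(3)
    for o,d in rs:
        P=np.eye(3)-np.outer(d,d);A+=P;b+=P@o
    p=np.linalg.solve(A,b);return p,[np.linalg.norm((np.eye(3)-np.outer(d,d))@(p-o)) for o,d in rs]
def proj(n,p,info=None):
    i=info or manip.camera_info(n);K=i['camera_matrix'];T=i['pose']
    q=T[:3,:3].T@(np.asarray(p)-T[:3,3]);x,y,z=q[0],-q[1],-q[2]
    if n=='wrist':
        r=np.hypot(x,y);t=np.arctan2(r,z);return np.array([K[0,2]+K[0,0]*t*x/r,K[1,2]+K[1,1]*t*y/r])
    return np.array([K[0,2]+K[0,0]*x/z,K[1,2]+K[1,1]*y/z])
E
```

```text
(no output)
```

View pics/c1.png

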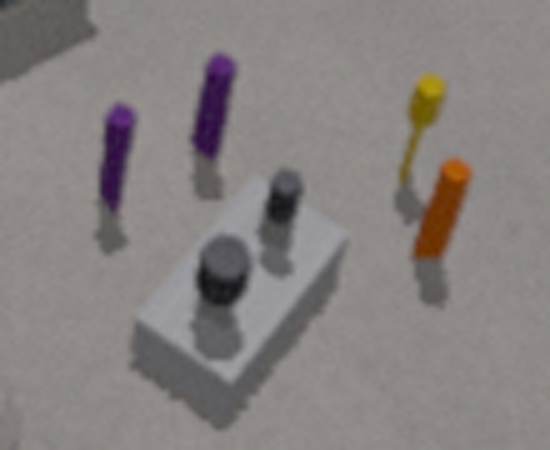

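View pics/c2.png

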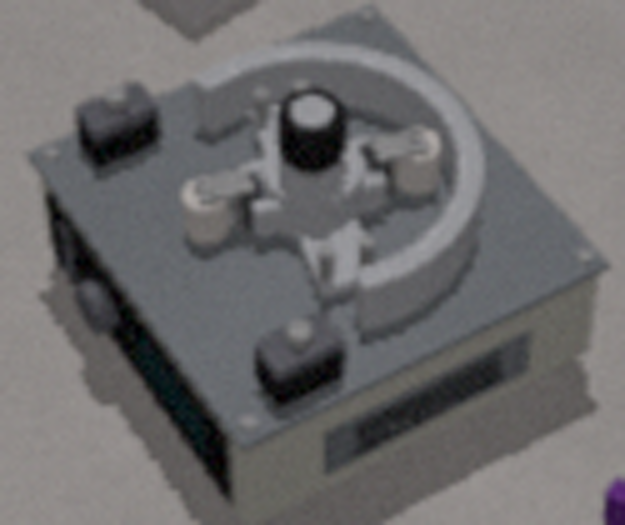

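View pics/c3.png

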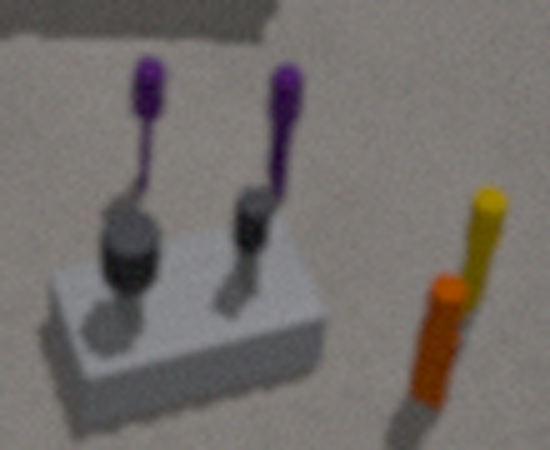

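View pics/c4.png

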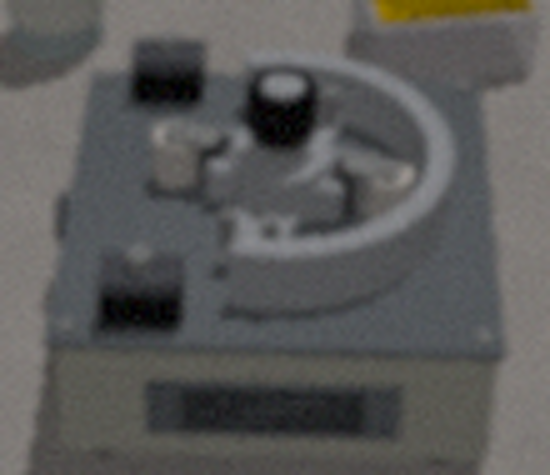

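```bash
python3 - <<'E'
from h import *
def c(cx,cy,ox,oy): return (ox+(cx+.5)/5-.5,oy+(cy+.5)/5-.5)
S=lambda x,y,w:c(x,y,*((275,225) if w==1 else (175,150)))
D=lambda x,y,w:c(x,y,*((240,255) if w==1 else (200,160)))
for n,s,d,z in [('thin',S(284,195,1),D(253,221,1),.077),('thick',S(223,272,1),D(131,252,1),.077),
 ('screw',S(312,128,2),D(282,106,2),.164),('screwtop',S(313,108,2),D(283,84,2),.180),
 ('rollerTop tgt',S(424,142,2),D(400,170,2),.137),('rollerTop mouth',S(208,188,2),D(168,130,2),.137)]:
    p,e=cross(ray('scene',*s),ray('side',*d)); print(n,s,d,p.round(4),np.round(e,4),onz('scene',*s,z).round(4),onz('side',*d,z).round(4))
# pump corners housing top z .1
for n,s in [('NE',S(606,267,2)),('front',S(238,440,2)),('left',S(35,150,2)),('top',S(372,10,2))]: print(n,onz('scene',*s,.1).round(4))
# stand top corners
for s in [S(262,178,1),S(349,235,1),S(232,380,1),S(135,318,1)]: print(onz('scene',*s,.036).round(4))
for s in [D(55,280,1),D(288,228,1),D(326,318,1),D(88,370,1)]: print('side',onz('side',*s,.036).round(4))
E
```

```text
thin (331.4, 263.6) (290.2, 298.8) [0.4597 0.3313 0.0775] [0.0008 0.0008] [0.4589 0.3304 0.077 ] [0.4601 0.3318 0.077 ]
thick (319.2, 279.0) (265.8, 305.0) [0.5144 0.3527 0.0768] [0.0003 0.0003] [0.5142 0.3525 0.077 ] [0.5145 0.3531 0.077 ]
screw (237.0, 175.2) (256.0, 180.8) [0.562  0.0032 0.1673] [0.0011 0.0011] [ 0.5596 -0.0007  0.164 ] [5.628e-01 1.000e-04 1.640e-01]
screwtop (237.2, 171.2) (256.2, 176.4) [0.5614 0.0034 0.1829] [0.0015 0.0015] [ 0.5588 -0.0007  0.18  ] [0.5624 0.0014 0.18  ]
rollerTop tgt (259.4, 178.0) (279.6, 193.6) [0.4949 0.0167 0.1354] [0.0006 0.0006] [0.4962 0.0185 0.137 ] [0.4946 0.018  0.137 ]
rollerTop mouth (216.2, 187.2) (233.2, 185.6) [ 0.6265 -0.0027  0.1438] [0.0027 0.0027] [ 0.6219 -0.0111  0.137 ] [ 0.6288 -0.0081  0.137 ]
NE [0.4368 0.1252 0.1   ]
front [0.6777 0.129  0.1   ]
left [ 0.6841 -0.1196  0.1   ]
top [ 0.4476 -0.1255  0.1   ]
[0.442 0.297 0.036]
[0.4226 0.3499 0.036 ]
[0.5289 0.3893 0.036 ]
[0.5521 0.3346 0.036 ]
side [0.5493 0.3406 0.036 ]
side [0.4407 0.3023 0.036 ]
side [0.4239 0.3514 0.036 ]
side [0.5308 0.387  0.036 ]
```

```bash
python3 - <<'E'
from h import *
def c(cx,cy,ox,oy): return (ox+(cx+.5)/5-.5,oy+(cy+.5)/5-.5)
for n,x,y in [('pA',143,190),('pB',278,200),('or',428,405),('ye',470,305)]:
    print(n,onz('side',*c(x,y,240,255),0).round(3))
for n,x,y in [('pA',110,208),('pB',207,155),('or',428,256),('ye',403,180)]:
    print(n,onz('scene',*c(x,y,275,225),0).round(3))
E
```

```text
pA [0.511 0.256 0.   ]
pB [0.442 0.257 0.   ]
or [0.374 0.369 0.   ]
ye [ 0.35   0.313 -0.   ]
pA [0.51  0.254 0.   ]
pB [0.442 0.252 0.   ]
or [0.374 0.367 0.   ]
ye [0.355 0.321 0.   ]
```

Candidates in the scene image: thin grey gauge (332,264), thick grey gauge (319,279), purple look-alikes (297,255) and (318,245), orange (363,266), yellow (360,246). I choose the slim grey handle in the stand's −x slot at (332,264). The crop confirms a slim grey handle beside a fat one. The two views triangulate it to z = 77 mm, as expected.

```bash
python3 -m inch '[[[4,-2.8,-1],[0,0,0.12],45],[[4,-2.8,-1],[0,0,0.12],45],[[4,-2.8,-1],[0,0,0.12],45],[[4,-2.8,-1],[0,0,0.12],45],[[4,-2.8,-1],[0,0,0.12],45]]' 30; python3 -m inch '[[[3,-2.05,-1.2],[0,0,0.07],45],[[3,-2.05,-1.2],[0,0,0.072],45],[[0,0,0],[0,0,0],45],[[0,0,0],[0,0,0],45],[[0,0,0],[0,0,0],45]]'
python3 - <<'E'
from h import *
s=manip.state(); i=manip.camera_info('wrist'); print(s['tcp_pos'],s['orientation'],s['width'])
im=manip.read_camera('wrist'); cv2.imwrite('pics/w1.png',im[:,:,::-1])
for p in [(.4597,.3313,.077),(.5144,.3527,.077),(.4597,.3313,.093)]: print(proj('wrist',p,i))
R=cv2.Rodrigues
E
```

```text
t: 0.65
tcp_pos: [0.401, 0.3711, 0.3542]
orientation: [-180.0, -0.0, 103.4]
contact_force: [-0.4, 1.1, 0.3]
width: 0.0576
t: 1.15
tcp_pos: [0.4591, 0.3319, 0.3309]
orientation: [-180.0, -0.0, 111.2]
contact_force: [1.1, 0.0, 0.2]
width: 0.0421
[0.4591183  0.33190792 0.33086262] [-1.79974575e+02 -2.29704820e-02  1.11197833e+02] 0.04209994045091141
[252.67117739 199.33973478]
[252.97616142 263.68132541]
[252.60900002 204.95308185]
```

View pics/w1.png

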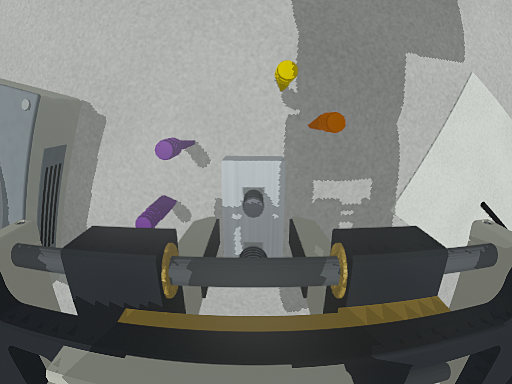

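```bash
python3 -m inch '[[[0.05,-0.05,-3.5],[0,0,0],45],[[0,0,-3.5],[0,0,0],45],[[0,0,-1.7],[0,0,0],45],[[0,0,0],[0,0,0],45],[[0,0,0],[0,0,0],0]]' 30; python3 -m inch '[[[0,0,0],[0,0,0],0],[[0,0,0],[0,0,0],0],[[0,0,0],[0,0,0],0],[[0,0,0],[0,0,0],0],[[0,0,0],[0,0,0],0]]' 30
python3 - <<'E'
from h import *
for n in ('wrist','side'):
    im=manip.read_camera(n); cv2.imwrite(f'pics/{n}2.png',im[:,:,::-1])
E
```

```text
t: 1.7
tcp_pos: [0.4598, 0.3318, 0.2446]
orientation: [180.0, -0.0, 111.3]
contact_force: [-0.6, -0.6, 0.5]
width: 0.0379
t: 2.2
tcp_pos: [0.4607, 0.3312, 0.2449]
orientation: [179.9, -0.0, 111.2]
contact_force: [-1.4, 1.1, 6.1]
width: 0.016
```

View pics/wrist2.png

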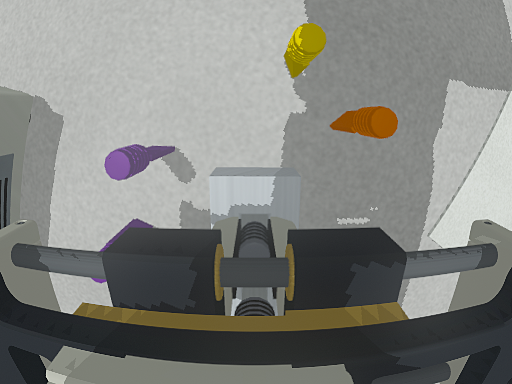

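```bash
python3 -m inch '[[[0,0,2],[0,0,0],0],[[0,0,3],[0,0,0],0],[[0,0,4],[0,0,0],0],[[0,0,4.5],[0,0,0],0],[[0,0,4],[0,0,0],0]]' 30
python3 - <<'E'
from h import *
s=manip.state();print(s['t'],s['contact_force'],s['width'],s['tcp_pos'])
for n in ('wrist','side'):
    im=manip.read_camera(n); cv2.imwrite(f'pics/{n}3.png',im[:,:,::-1])
b=cv2.imread('pics/side3.png');cv2.imwrite('pics/s3c.png',cv2.resize(b[220:370,200:360],None,fx=4,fy=4,interpolation=cv2.INTER_CUBIC))
E
```

```text
t: 2.8
tcp_pos: [0.4601, 0.3307, 0.4207]
orientation: [180.0, 0.0, 111.2]
contact_force: [0.8, 0.7, -0.5]
width: 0.0156
2.8 [ 0.78341354  0.70072253 -0.5279261 ] 0.015582257820775137 [0.46009862 0.33065914 0.42065874]
```

View pics/wrist3.png

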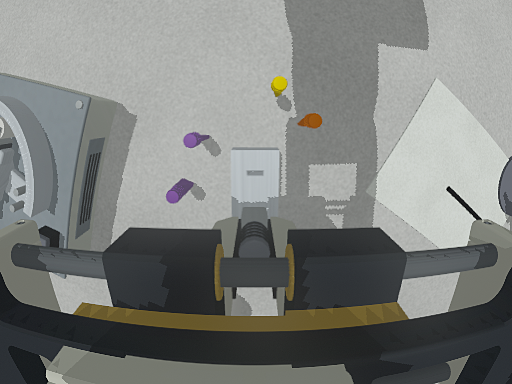

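View pics/s3c.png

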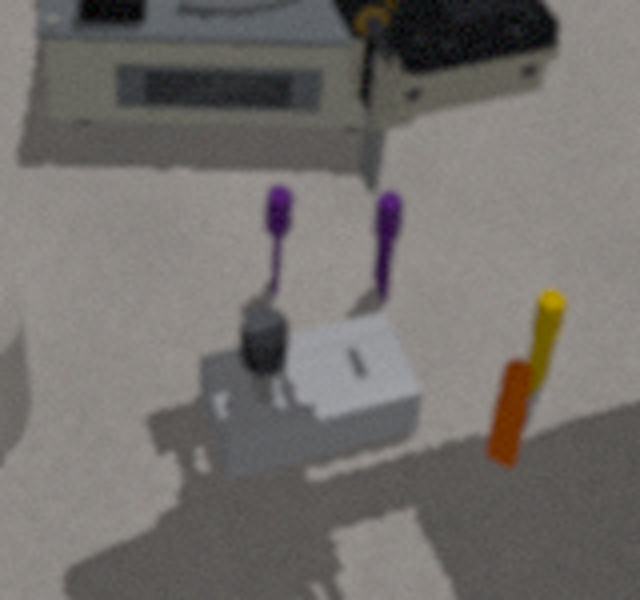

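```bash
python3 -m inch '[[[1.8,-4,1],[0,0,-0.075],0],[[1.8,-4,1],[0,0,-0.075],0],[[1.8,-4,1],[0,0,-0.075],0],[[1.8,-4,1],[0,0,-0.075],0],[[1.8,-4,1],[0,0,-0.075],0]]' 30; python3 -m inch '[[[1.7,-3.8,0],[0,0,-0.074],0],[[1.7,-3.8,0],[0,0,-0.074],0],[[1.7,-3.8,0],[0,0,-0.074],0],[[0,0,0],[0,0,0],0],[[0,0,0],[0,0,0],0]]' 30
python3 - <<'E'
from h import *
import pickle
s=manip.state(); i=manip.camera_info('wrist'); print(s['tcp_pos'],s['orientation'],s['width'])
im=manip.read_camera('wrist'); cv2.imwrite('pics/w4.png',im[:,:,::-1]); pickle.dump(i,open('w4.pkl','wb'))
cv2.imwrite('pics/w4c.png',cv2.resize(im[100:300,150:360,::-1],None,fx=3,fy=3,interpolation=cv2.INTER_CUBIC)[:600])
E
```

```text
t: 3.4
tcp_pos: [0.5505, 0.1292, 0.468]
orientation: [-179.9, 0.0, 89.5]
contact_force: [0.2, 0.6, -0.7]
width: 0.0157
t: 3.9
tcp_pos: [0.6014, 0.0158, 0.4672]
orientation: [-179.8, -0.0, 76.9]
contact_force: [-0.2, 0.9, -0.2]
width: 0.016
[0.6014295  0.01584722 0.46719401] [-1.79839924e+02 -6.57239008e-03  7.69031329e+01] 0.015977140637045424
```

View pics/w4.png

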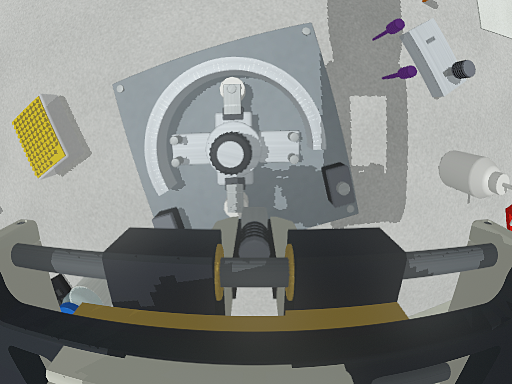

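```bash
python3 - <<'E'
import cv2
im=cv2.imread('pics/w4.png')
cv2.imwrite('pics/w4d.png',cv2.resize(im[50:215,140:330],None,fx=4,fy=3.6,interpolation=cv2.INTER_CUBIC)[:600])
cv2.imwrite('pics/w4e.png',cv2.resize(im[50:125,180:290],None,fx=7,fy=7,interpolation=cv2.INTER_CUBIC))
E
```

```text
(no output)
```

View pics/w4d.png

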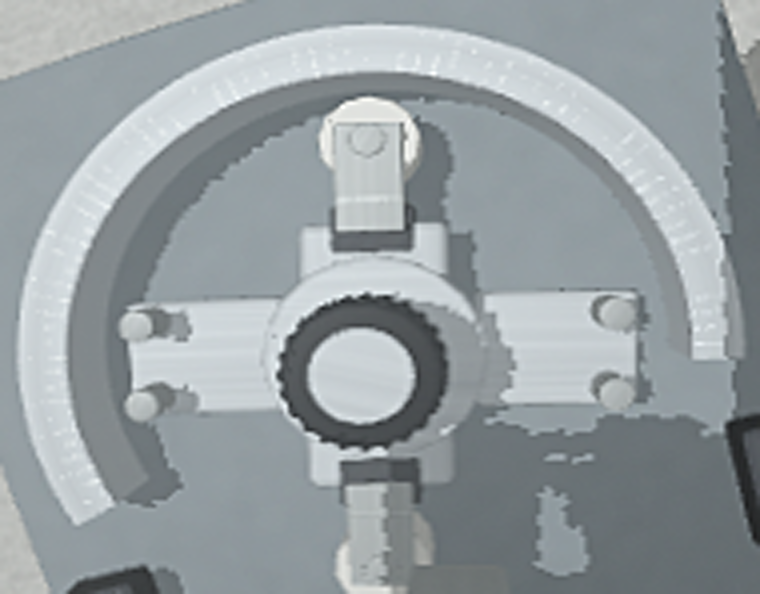

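View pics/w4e.png

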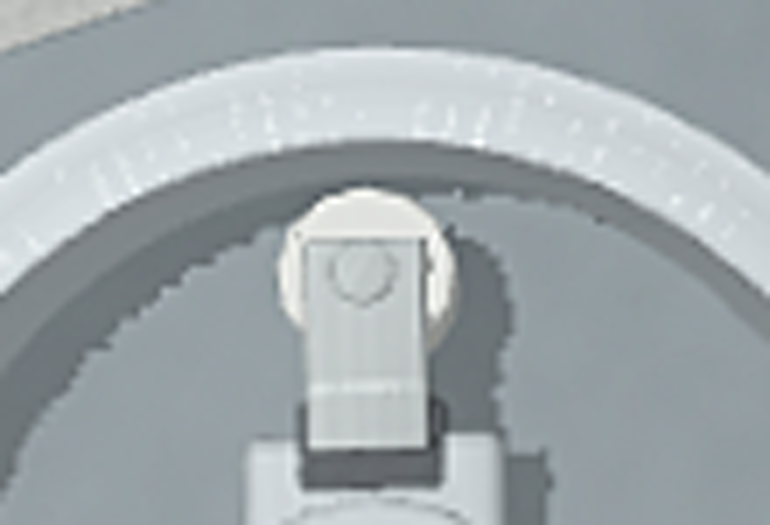

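```bash
python3 - <<'E'
from h import *
import pickle
from scipy.optimize import least_squares
i=pickle.load(open('w4.pkl','rb'))
P=lambda x,y,z:onz('wrist',140+(x+.5)/4-.5,50+(y+.5)/3.6-.5,z,i)[:2]
out=[(18,350),(22,310),(60,200),(150,105),(270,40),(370,25),(480,38),(600,105),(690,205),(720,262)]
inn=[(67,345),(75,280),(150,160),(250,95),(370,73),(480,90),(600,165),(670,255),(690,320)]
O=np.array([P(x,y,.138) for x,y in out]);I=np.array([P(x,y,.138) for x,y in inn])
for n,Q,r in(('out',O,.098),('in',I,.084)):
    f=least_squares(lambda p:np.hypot(*(Q-p[:2]).T)-p[2],[.56,0,r]);print(n,f.x.round(4),(f.fun*1e3).round(1))
f=least_squares(lambda p:np.r_[np.hypot(*(O-p[:2]).T)-.098,np.hypot(*(I-p[:2]).T)-.084],[.56,0]);c=f.x;print('both',c.round(4))
s=P(361,376,.18);print('screw',s.round(4), P(361,373,.18))
b=P(367,139,.137);print('bolt',b.round(4))
R=lambda x,y,z:onz('wrist',180+(x+.5)/7-.5,50+(y+.5)/7-.5,z,i)[:2]
b2=R(363,272,.137);rt=R(367,270,.133)
for q in(b,b2,rt): d=q-c;print(q.round(4),np.hypot(*d),np.degrees(np.arctan2(d[1],d[0])), np.degrees(np.arctan2(*(q-s)[::-1])))
# bracket side edges directions
for (a,bb) in (((308,445),(305,240)),((427,445),(422,240))):
    d=R(*bb,.137)-R(*a,.137);print('edge',np.degrees(np.arctan2(d[1],d[0])))
# arm edges along rotor y : bracket arms
d=P(140,305,.13)-P(635,292,.13);print(np.degrees(np.arctan2(d[1],d[0]))+90)
d=P(140,415,.13)-P(635,403,.13);print(np.degrees(np.arctan2(d[1],d[0]))+90)
E
```

```text
out [0.5621 0.002  0.0954] [ 0.6  0.  -0.3 -1.4  0.5  0.8  1.1 -1.1 -0.8  0.7]
in [0.564  0.0027 0.0834] [-0.6  0.1  0.2  0.7  0.2 -0.1 -1.4  0.2  0.8]
both [0.5652 0.0021]
screw [0.5639 0.0033] [0.5631139  0.00346125]
bolt [0.5012 0.0164]
[0.5012 0.0164] 0.06548966598937193 167.4452826876973 168.1910470310842
[0.5014 0.0164] 0.06529990112639657 167.39850547754924 168.1453752808319
[0.5008 0.0168] 0.0660193006293716 167.13067282285402 167.86289708989338
edge 167.53381775435327
edge 168.17918997434145
-11.878860616352014
-11.773581629420462
```

```bash
python3 -m inch '[[[-4,0.1,0],[0,0,0.019],0],[[-4,0.1,0],[0,0,0],0],[[-3.8,0.1,-1],[0,0,0],0],[[0,0,-3.5],[0,0,0],0],[[0,0,-3.4],[0,0,0],0]]' 30; python3 -m inch '[[[0,0,0],[0,0,0],0],[[0,0,0],[0,0,0],0],[[0,0,0],[0,0,0],0],[[0,0,0],[0,0,0],0],[[0,0,0],[0,0,0],0]]' 30
python3 - <<'E'
from h import *
import pickle
s=manip.state(); i=manip.camera_info('wrist'); print(s['tcp_pos'],s['orientation'],s['width'],s['contact_force'])
im=manip.read_camera('wrist'); cv2.imwrite('pics/w5.png',im[:,:,::-1]); pickle.dump(i,open('w5.pkl','wb'))
cv2.imwrite('pics/w5c.png',cv2.resize(im[160:260,190:320,::-1],None,fx=6,fy=6,interpolation=cv2.INTER_CUBIC))
for n,(x,y,w,h) in dict(scene=(210,120,110,80),side=(230,120,100,90)).items():
    im=manip.read_camera(n); cv2.imwrite(f'pics/{n}5.png',cv2.resize(im[y:y+h,x:x+w,::-1],None,fx=6,fy=6,interpolation=cv2.INTER_CUBIC))
E
```

```text
t: 4.45
tcp_pos: [0.4816, 0.0217, 0.3903]
orientation: [179.8, -0.0, 78.3]
contact_force: [0.5, -0.2, -1.5]
width: 0.0158
t: 4.95
tcp_pos: [0.4837, 0.0199, 0.3909]
orientation: [179.9, -0.0, 78.1]
contact_force: [0.5, -0.3, -1.1]
width: 0.0158
[0.48372947 0.01994627 0.39090858] [ 1.79875820e+02 -1.24452160e-03  7.81068063e+01] 0.01578975161244341 [ 0.52433123 -0.32725245 -1.11942543]
```

View pics/w5c.png

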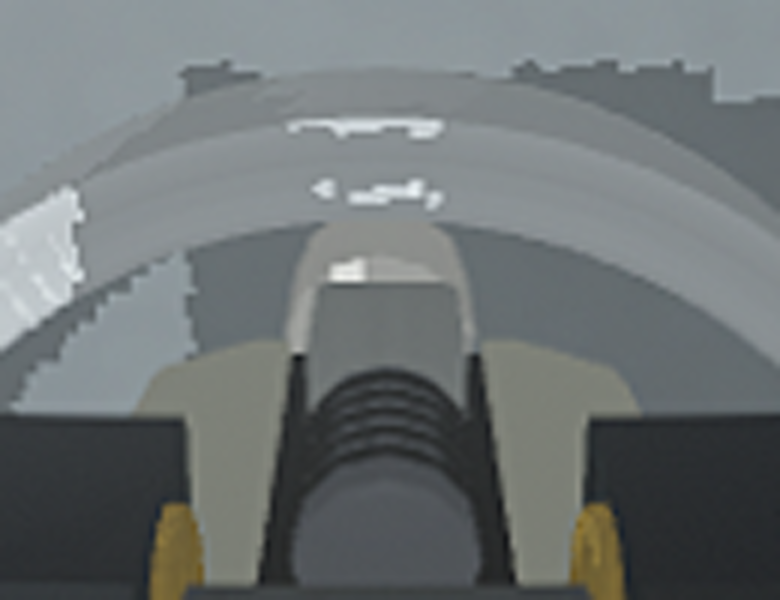

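View pics/side5.png

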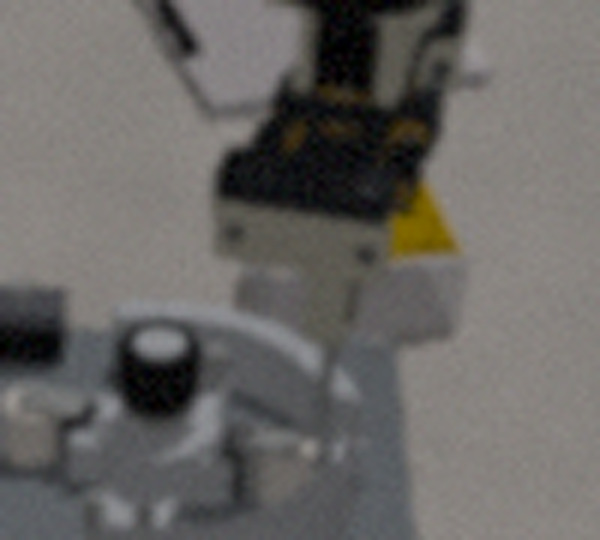

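View pics/scene5.png

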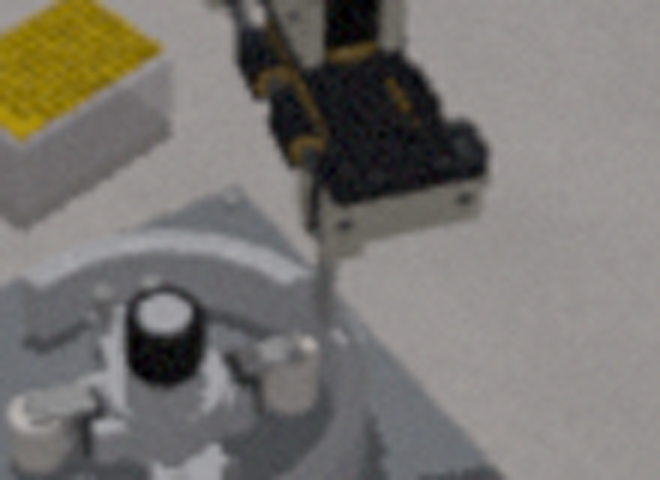

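```bash
python3 - <<'E'
from h import *
import pickle
i=pickle.load(open('w5.pkl','rb'))
u=lambda x,y:(190+(x+.5)/6-.5,160+(y+.5)/6-.5)
ex=np.array([np.cos(np.radians(168)),np.sin(np.radians(168))]);ey=np.array([-ex[1],ex[0]])
tcp=np.array([.48373,.01995])
w=[]
for x,y in [(385,219),(300,226),(470,226),(200,255),(560,247),(640,283),(130,291)]:
    p=onz('wrist',*u(x,y),.138,i)[:2];w.append(p);print((p-tcp)@ex,(p-tcp)@ey)
from scipy.optimize import least_squares
w=np.array(w);f=least_squares(lambda p:np.hypot(*(w-p).T)-.084,[.56,0]);print('axis',f.x,f.fun*1e3,'gap rel tcp',(f.x+.0815*ex-tcp)@ex,(f.x-tcp)@ey)
for x,y in [(315,284),(385,284),(455,284)]:
    for z in(.152,): p=onz('wrist',*u(x,y),z,i)[:2];print('foot',(p-tcp)@ex*1e3,(p-tcp)@ey*1e3)
E
```

```text
0.0023741363221617662 -0.0007192411199167995
0.0013781661745046682 0.010734131269520669
0.0014097048330332074 -0.012175834399281353
-0.0027370394596746618 0.02438565179124046
-0.0015375341945198765 -0.02444302894377883
-0.006677212801572922 -0.03561869899612079
-0.00791884585291144 0.0341944749388889
axis [0.5647898  0.00472855] [ 0.83644636  0.78765944  0.48227161 -0.04173796 -0.02008235 -1.08676836
 -1.15777737] gap rel tcp -0.0009531710347186954 -0.0019644550718915265
foot -2.491894786289747 8.219779586505608
foot -2.472972998276437 -0.7217727054532304
foot -2.4676183813980717 -9.663579960077705
```

```bash
python3 - <<'E'
from h import *
import pickle
i=pickle.load(open('w5.pkl','rb'))
ex=np.array([np.cos(np.radians(168)),np.sin(np.radians(168))]);ey=np.array([-ex[1],ex[0]])
T3=np.array([.48373,.01995,0])
E=np.array([*ex,0])
def cr(p): q=proj('wrist',p,i); return (q-[190,160]+.5)*6-.5
tz=.3909
for x,z,n in [(8,tz-.167-.016,'handle bottom rim outer'),(8,tz-.167+.016,'top rim outer'),(2,tz-.167-.016-.050,'step edge'),(1.2,.152,'foot edge'),(0,tz-.167,'grasp pt')]:
    print(n,cr(T3+E*x*1e-3+np.array([0,0,z])))
print(i['pose'][:3,3],i['pose'][:3,2])
im=cv2.imread('pics/w5.png')[180:235,235:275]; cv2.imwrite('pics/w5d.png',cv2.resize(im,None,fx=12,fy=10,interpolation=cv2.INTER_CUBIC))
E
```

```text
handle bottom rim outer [377.82751067 350.53033556]
top rim outer [376.42494267 483.21272083]
step edge [379.23790075 263.44753718]
foot edge [379.36368615 256.37609748]
grasp pt [377.19574299 494.02883041]
[0.42084605 0.03388338 0.36983649] [-0.23510225  0.04858244  0.97075573]
```

View pics/w5d.png

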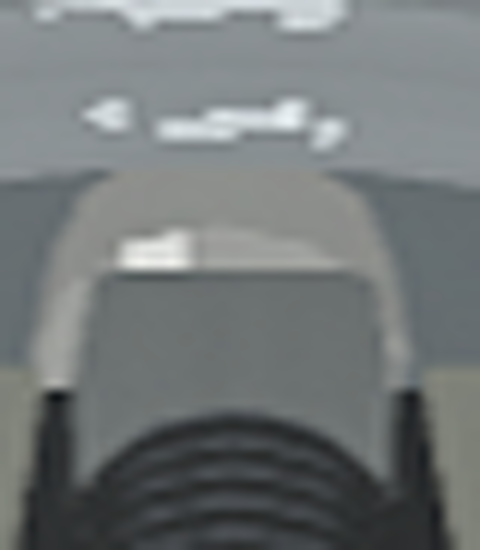

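```bash
python3 -m inch '[[[-0.3,0.06,0],[0,0,0],0],[[0,0,-0.6],[0,0,0],0],[[0,0,-0.6],[0,0,0],0],[[0,0,-0.3],[0,0,0],0],[[0,0,0],[0,0,0],0]]' 30; 
python3 - <<'E'
from h import *
import pickle
s=manip.state(); i=manip.camera_info('wrist'); print(s['tcp_pos'],s['orientation'],s['width'],s['contact_force'])
im=manip.read_camera('wrist'); cv2.imwrite('pics/w6.png',im[:,:,::-1]); pickle.dump(i,open('w6.pkl','wb'))
cv2.imwrite('pics/w6c.png',cv2.resize(im[170:235,215:295,::-1],None,fx=9,fy=9,interpolation=cv2.INTER_CUBIC))
E
```

```text
t: 5.6
tcp_pos: [0.4802, 0.0205, 0.374]
orientation: [-179.9, 0.0, 78.1]
contact_force: [0.2, 0.6, -1.7]
width: 0.0158
[0.48024851 0.02049074 0.37399528] [-1.79940964e+02  2.97885317e-03  7.80894108e+01] 0.015795081707687814 [ 0.21661485  0.55339713 -1.73066789]
```

View pics/w6c.png

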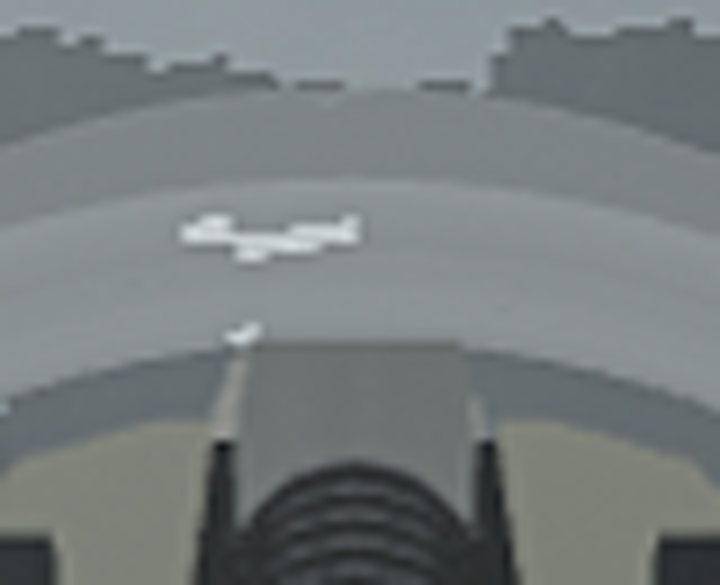

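```bash
python3 -m inch '[[[0,0,-0.4],[0,0,0],0],[[0,0,-0.3],[0,0,0],0],[[0,0,-0.2],[0,0,0],0],[[0,0,0],[0,0,0],0],[[0,0,0],[0,0,0],0]]' 30; 
```

```text
t: 6.15
tcp_pos: [0.4804, 0.0205, 0.3657]
orientation: [180.0, -0.0, 78.1]
contact_force: [2.2, -0.2, -2.0]
width: 0.0157
```

```bash
python3 -m inch '[[[0.05,-0.01,-0.2],[0,0,0],0],[[0,0,-0.3],[0,0,0],0],[[0,0,-0.3],[0,0,0],0],[[0,0,-0.2],[0,0,0],0],[[0,0,0],[0,0,0],0]]' 30; python3 -c "
from plant import manip
s=manip.state();print(s['contact_force'],s['moment'])"
```

```text
t: 6.65
tcp_pos: [0.4809, 0.0204, 0.3554]
orientation: [180.0, 0.0, 78.1]
contact_force: [1.6, 0.4, -2.1]
width: 0.016
[ 1.61217625  0.35533025 -2.05366852] [-0.12202183 -0.4717881   0.01144651]
```

```bash
python3 -m inch '[[[0.05,-0.01,-0.3],[0,0,0],0],[[0,0,-0.4],[0,0,0],0],[[0,0,-0.4],[0,0,0],0],[[0,0,-0.2],[0,0,0],0],[[0,0,0],[0,0,0],0]]' 30; python3 -c "
from plant import manip
s=manip.state();print(s['contact_force'],s['moment'])"
```

```text
t: 7.15
tcp_pos: [0.4814, 0.0203, 0.3424]
orientation: [180.0, -0.0, 78.1]
contact_force: [2.8, -0.5, -3.0]
width: 0.0157
[ 2.82282592 -0.46378728 -3.04568936] [-0.12383559 -0.55439837  0.0851445 ]
```

```bash
python3 -m inch '[[[0.1,-0.02,0],[0,0,0],0],[[0,0,0],[0,0,0],0],[[0,0,-0.1],[0,0,0],0],[[0,0,-0.1],[0,0,0],0],[[0,0,-0.1],[0,0,0],0]]' 30; python3 -c "
from plant import manip
s=manip.state();print(s['contact_force'],s['moment'])"
```

```text
t: 7.65
tcp_pos: [0.4821, 0.0202, 0.3396]
orientation: [-180.0, 0.0, 78.1]
contact_force: [0.4, 0.8, -0.7]
width: 0.0156
[ 0.4004825   0.7645875  -0.70522342] [ 0.01733416 -0.01143101  0.00247676]
```

```bash
python3 -m inch '[[[0,0,-0.05],[0,0,0],0],[[0,0,-0.05],[0,0,0],0],[[0,0,-0.05],[0,0,0],0],[[0,0,0],[0,0,0],0],[[0,0,0],[0,0,0],0]]' 30; python3 - <<'E'
from h import *
s=manip.state();print(s['contact_force'],s['moment'])
im=manip.read_camera('wrist'); cv2.imwrite('pics/w7c.png',cv2.resize(im[150:260,200:310,::-1],None,fx=5,fy=5,interpolation=cv2.INTER_CUBIC))
for n,(x,y,w,h) in dict(scene=(210,120,110,80),side=(230,120,100,90)).items():
    im=manip.read_camera(n); cv2.imwrite(f'pics/{n}7.png',cv2.resize(im[y:y+h,x:x+w,::-1],None,fx=6,fy=6,interpolation=cv2.INTER_CUBIC))
E
```

```text
t: 8.15
tcp_pos: [0.4824, 0.0201, 0.3389]
orientation: [179.9, -0.0, 78.1]
contact_force: [-1.4, 0.2, 5.7]
width: 0.0159
[-1.36094785  0.21876238  5.68944352] [0.02957182 0.25795186 0.03565789]
```

View pics/w7c.png

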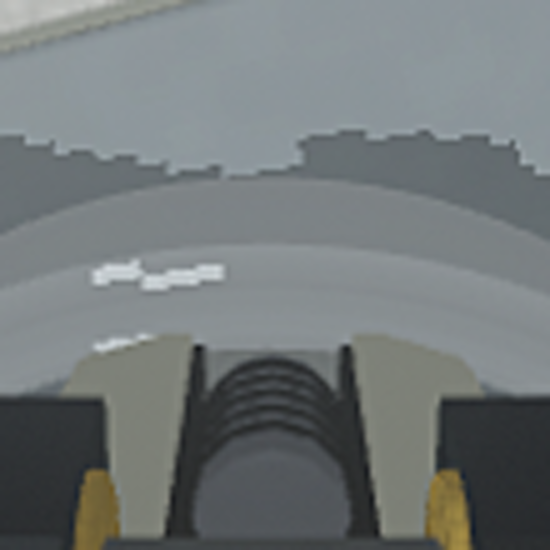

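View pics/scene7.png

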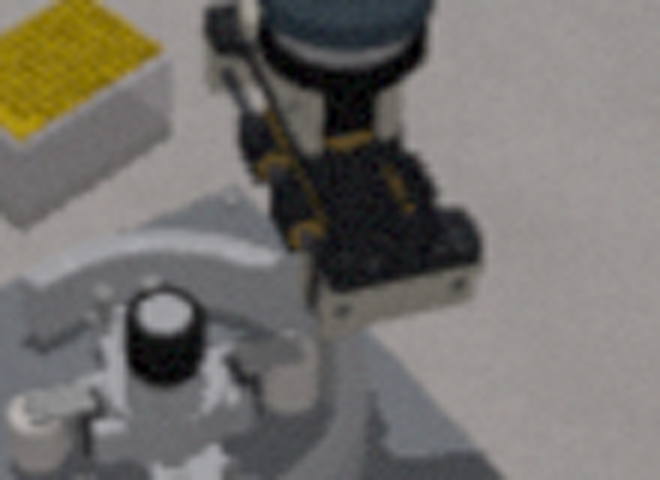

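```bash
python3 -m inch '[[[0,0,0.03],[0,0,0],45],[[0,0,0],[0,0,0],45],[[0,0,0],[0,0,0],45],[[0,0,2.5],[0,0,0],55],[[0,0,3.5],[0,0,0],60]]' 15; python3 - <<'E'
from h import *
im=manip.read_camera('wrist'); cv2.imwrite('pics/w8.png',im[:,:,::-1])
for n,(x,y,w,h) in dict(scene=(210,120,110,80),side=(230,120,100,90)).items():
    im=manip.read_camera(n); cv2.imwrite(f'pics/{n}8.png',cv2.resize(im[y:y+h,x:x+w,::-1],None,fx=6,fy=6,interpolation=cv2.INTER_CUBIC))
E
```

```text
t: 8.8
tcp_pos: [0.4816, 0.0202, 0.3971]
orientation: [-179.7, 0.0, 78.1]
contact_force: [1.0, 0.3, -0.4]
width: 0.0513
```

View pics/w8.png

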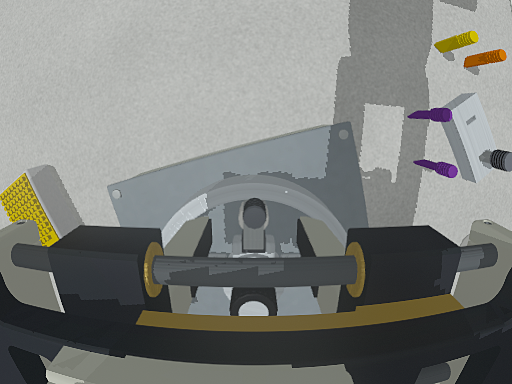

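View pics/side8.png

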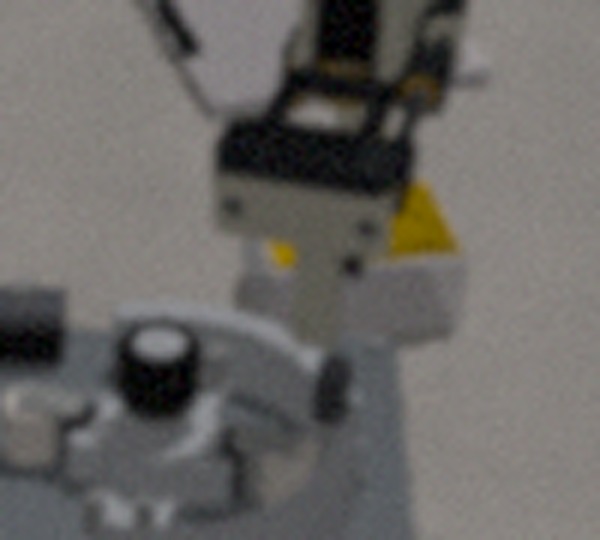

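```bash
python3 -m inch '[[[4,-0.9,0],[0,0,0.1],60],[[4,-0.87,0],[0,0,0.1],60],[[0,0,-3],[0,0,0.1],60],[[0,0,-2.4],[0,0,0],60],[[0,0,-1],[0,0,0],60]]' 15; python3 - <<'E'
from h import *
s=manip.state();print(s['contact_force'],s['moment'])
i=manip.camera_info('wrist')
im=manip.read_camera('wrist'); cv2.imwrite('pics/w9.png',im[:,:,::-1])
print(proj('wrist',(.562,.0025,.18),i))
E
```

```text
t: 9.45
tcp_pos: [0.5612, 0.0026, 0.3304]
orientation: [-179.6, -0.1, 95.3]
contact_force: [-0.5, -0.2, -0.0]
width: 0.0556
[-0.45769703 -0.23576823 -0.00730178] [ 0.00335291 -0.00437041  0.01264496]
[252.2363047  259.10891945]
```

View pics/w9.png

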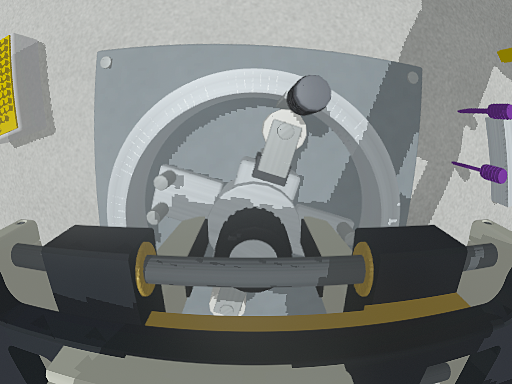

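```bash
python3 -m inch '[[[0,0,0.3],[0,0,0],30],[[0,0,0],[0,0,0],0],[[0,0,0],[0,0,0],0],[[0,0,0],[0,0,0],0],[[0,0,0],[0,0,0],0]]' 15; python3 -c "
from plant import manip
s=manip.state();print(s['contact_force'],s['moment'])"
```

```text
t: 10.0
tcp_pos: [0.5626, 0.0025, 0.3392]
orientation: [179.8, 0.0, 95.3]
contact_force: [-0.4, 0.7, 7.3]
width: 0.038
[-0.41962531  0.6854764   7.31307139] [ 0.20896649  0.05691401 -0.00559911]
```

```bash
Z='x'; python3 -m inch '[[[0,0,0],[0,0,-0.14],0],[[0,0,0],[0,0,-0.14],0],[[0,0,0],[0,0,-0.14],0],[[0,0,0],[0,0,-0.14],0],[[0,0,0],[0,0,-0.14],0]]' 15; python3 -m inch '[[[0,0,0],[0,0,-0.14],0],[[0,0,0],[0,0,-0.14],0],[[0,0,0],[0,0,-0.14],0],[[0,0,0],[0,0,-0.14],0],[[0,0,0],[0,0,-0.14],0]]' 15;python3 -c "
from plant import manip
s=manip.state();print(s['contact_force'],s['moment'])"; python3 -m inch '[[[0,0,0],[0,0,-0.14],0],[[0,0,0],[0,0,-0.14],0],[[0,0,0],[0,0,-0.02],0],[[0,0,0],[0,0,0],0],[[0,0,0],[0,0,0],0]]' 15
```

```text
t: 10.5
tcp_pos: [0.5626, 0.0023, 0.3391]
orientation: [179.8, -0.0, 54.9]
contact_force: [-0.5, -0.3, 6.3]
width: 0.0378
t: 11.0
tcp_pos: [0.5624, 0.0021, 0.3392]
orientation: [179.9, -0.1, 14.8]
contact_force: [-2.4, -0.6, 7.1]
width: 0.0375
[-2.44487345 -0.58052976  7.12808183] [-0.3468158   0.41881551  0.03453718]
t: 11.5
tcp_pos: [0.5623, 0.0021, 0.3391]
orientation: [179.9, -0.1, -2.1]
contact_force: [-1.5, -1.0, 7.7]
width: 0.0377
```

```bash
python3 -m inch '[[[0,0,0],[0,0,0],60],[[0,0,0],[0,0,0],60],[[0,0,3],[0,0,0.14],60],[[0,0,3],[0,0,0.14],60],[[0,0,0],[0,0,0.14],45]]' 15; python3 -m inch '[[[-4,0.9,0],[0,0,0.14],45],[[-4,0.9,0],[0,0,0.14],45],[[0,0,0],[0,0,0.14],45],[[0,0,0],[0,0,0.14],45],[[0,0,0],[0,0,0.14],45]]' 15;python3 - <<'E'
from h import *
s=manip.state();print(s['contact_force'],s['moment'])
im=manip.read_camera('wrist'); cv2.imwrite('pics/w10.png',im[:,:,::-1])
E
```

```text
t: 12.0
tcp_pos: [0.5633, 0.0023, 0.4017]
orientation: [179.8, -0.3, 22.3]
contact_force: [0.0, -0.3, -0.6]
width: 0.0511
t: 12.5
tcp_pos: [0.4818, 0.0206, 0.3976]
orientation: [180.0, -0.0, 62.4]
contact_force: [-0.3, -0.3, 0.2]
width: 0.0416
[-0.26891147 -0.32484827  0.21652138] [0.00609022 0.01088256 0.02346948]
```

View pics/w10.png

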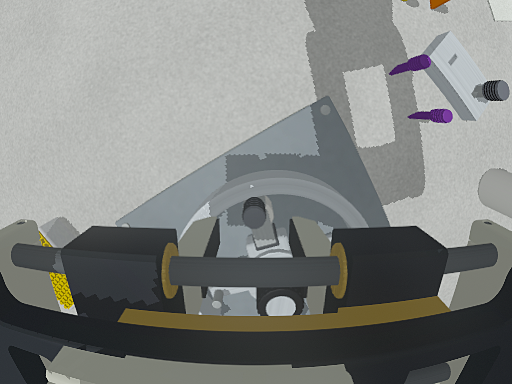

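```bash
python3 -m inch '[[[0,0,-3],[0,0,0.14],45],[[0,0,-2.3],[0,0,0.13],45],[[0,0,-0.5],[0,0,0],30],[[0,0,0],[0,0,0],0],[[0,0,0],[0,0,0],0]]' 30; python3 -m inch '[[[0,0,0],[0,0,0],0],[[0,0,0],[0,0,0],0],[[0,0,0],[0,0,0],0],[[0,0,0],[0,0,0],0],[[0,0,0],[0,0,0],0]]' 30; python3 -c "
from plant import manip
s=manip.state();print(s['contact_force'],s['moment'])"
```

```text
t: 13.05
tcp_pos: [0.4828, 0.0204, 0.3404]
orientation: [179.9, -0.0, 77.3]
contact_force: [-0.2, 0.6, -0.3]
width: 0.0223
t: 13.55
tcp_pos: [0.4827, 0.0204, 0.3406]
orientation: [179.9, -0.0, 77.5]
contact_force: [-0.5, -0.1, 6.2]
width: 0.0155
[-0.45101618 -0.08869152  6.1583791 ] [ 0.03459946  0.00846933 -0.05576619]
```

```bash
python3 -m inch '[[[0,0,0.05],[0,0,0],0],[[0,0,0.05],[0,0,0],0],[[0,0,0.05],[0,0,0],0],[[0,0,0.05],[0,0,0],0],[[0,0,0.05],[0,0,0],0]]' 30; python3 -c "
from plant import manip
s=manip.state();print(s['contact_force'],s['moment'])"
```

```text
t: 14.05
tcp_pos: [0.4826, 0.0203, 0.342]
orientation: [180.0, 0.0, 77.5]
contact_force: [4.3, -1.8, -3.4]
width: 0.0152
[ 4.3329739  -1.82698028 -3.37341513] [-0.16962379 -0.89691487 -0.04785391]
```

```bash
python3 -m inch '[[[0.07,-0.015,0],[0,0,0],0],[[0.07,-0.015,0.05],[0,0,0],0],[[0,0,0.05],[0,0,0],0],[[0,0,0.05],[0,0,0],0],[[0,0,0.05],[0,0,0],0]]' 30; python3 -c "
from plant import manip
s=manip.state();print(s['contact_force'],s['moment'])"
```

```text
t: 14.55
tcp_pos: [0.4834, 0.0202, 0.344]
orientation: [-179.9, 0.0, 77.5]
contact_force: [0.9, 0.7, -0.1]
width: 0.0159
[ 0.88658875  0.70634151 -0.06578134] [-0.019155   -0.13716998  0.005168  ]
```

```bash
python3 -m inch '[[[0.03,-0.006,0],[0,0,0],0],[[0.03,-0.006,0],[0,0,0],0],[[0,0,0],[0,0,0],0],[[0,0,0],[0,0,0],0],[[0,0,0],[0,0,0],0]]' 30; python3 -c "
from plant import manip
s=manip.state();print(s['contact_force'],s['moment'])"; python3 -m inch '[[[0.03,-0.006,0],[0,0,0],0],[[0.03,-0.006,0],[0,0,0],0],[[0,0,0],[0,0,0],0],[[0,0,0],[0,0,0],0],[[0,0,0],[0,0,0],0]]' 30; python3 -c "
from plant import manip
s=manip.state();print(s['contact_force'],s['moment'])"
```

```text
t: 15.05
tcp_pos: [0.484, 0.0201, 0.3439]
orientation: [-179.9, -0.0, 77.5]
contact_force: [-2.9, 0.9, -0.3]
width: 0.0153
[-2.8781116   0.88127384 -0.26480921] [ 0.11343337  0.44387598 -0.00116455]
t: 15.55
tcp_pos: [0.4846, 0.02, 0.3439]
orientation: [-179.9, 0.0, 77.5]
contact_force: [-4.5, 1.7, 2.3]
width: 0.0153
[-4.50777585  1.66618723  2.32521627] [ 0.3044535   0.9938558  -0.08183261]
```

```bash
python3 -m inch '[[[-0.1,0.02,-0.1],[0,0,0],0],[[0,0,-0.2],[0,0,0],0],[[0,0,-0.15],[0,0,0],0],[[0,0,0],[0,0,0],0],[[0,0,0],[0,0,0],0]]' 30; python3 -c "
from plant import manip
s=manip.state();print(s['contact_force'],s['moment'])"; python3 -m inch '[[[0,0,0],[0,0,0],45],[[0,0,0],[0,0,0],60],[[0,0,2.5],[0,0,0],60],[[0,0,3.5],[0,0,0],60],[[4,-0.9,0],[0,0,0.1],60]]' 15;python3 -m inch '[[[4,-0.9,0],[0,0,0.1],60],[[0,0,-3],[0,0,0.1],60],[[0,0,-2.7],[0,0,0],60],[[0,0,-0.6],[0,0,0],40],[[0,0,0],[0,0,0],0]]' 15; 
```

```text
t: 16.05
tcp_pos: [0.4842, 0.02, 0.3404]
orientation: [179.9, 0.0, 77.5]
contact_force: [-5.1, 0.5, 7.6]
width: 0.0157
[-5.09940177  0.50141693  7.57932167] [ 0.17819444  0.94351051 -0.01291318]
t: 16.55
tcp_pos: [0.5231, 0.0118, 0.405]
orientation: [179.5, 0.0, 83.4]
contact_force: [0.7, -0.2, 1.0]
width: 0.0511
t: 17.05
tcp_pos: [0.5639, 0.002, 0.3356]
orientation: [-179.9, -0.0, 94.7]
contact_force: [-0.0, 0.2, 1.1]
width: 0.0441
```

```bash
python3 -m inch '[[[-0.1,0,0.1],[0,0,0],0],[[0,0,0],[0,0,0],0],[[0,0,0],[0,0,0],0],[[0,0,0],[0,0,-0.1],0],[[0,0,0],[0,0,-0.12],0]]' 20; python3 -m inch '[[[0,0,0],[0,0,-0.13],0],[[0,0,0],[0,0,0],0],[[0,0,0],[0,0,0],0],[[0,0,0],[0,0,0],60],[[0,0,0],[0,0,0],60]]' 20;python3 -m inch '[[[0,0,3],[0,0,0],60],[[0,0,3],[0,0,0],60],[[-4,0.9,0],[0,0,0.06],45],[[-4,0.9,0],[0,0,0],45],[[0,0,0],[0,0,0],45]]' 30; python3 - <<'E'
from h import *
im=manip.read_camera('wrist'); cv2.imwrite('pics/w11.png',cv2.resize(im[150:260,180:330,::-1],None,fx=5,fy=5,interpolation=cv2.INTER_CUBIC))
E
```

```text
t: 17.55
tcp_pos: [0.5633, 0.0022, 0.3382]
orientation: [179.9, -0.0, 81.9]
contact_force: [3.4, 2.4, -7.2]
width: 0.0377
t: 18.05
tcp_pos: [0.5627, 0.0019, 0.3383]
orientation: [180.0, 0.0, 74.7]
contact_force: [-0.2, -0.6, 0.2]
width: 0.0492
t: 18.55
tcp_pos: [0.4784, 0.0213, 0.3976]
orientation: [-179.8, 0.0, 78.2]
contact_force: [0.6, -0.2, -0.3]
width: 0.0427
```

View pics/w11.png

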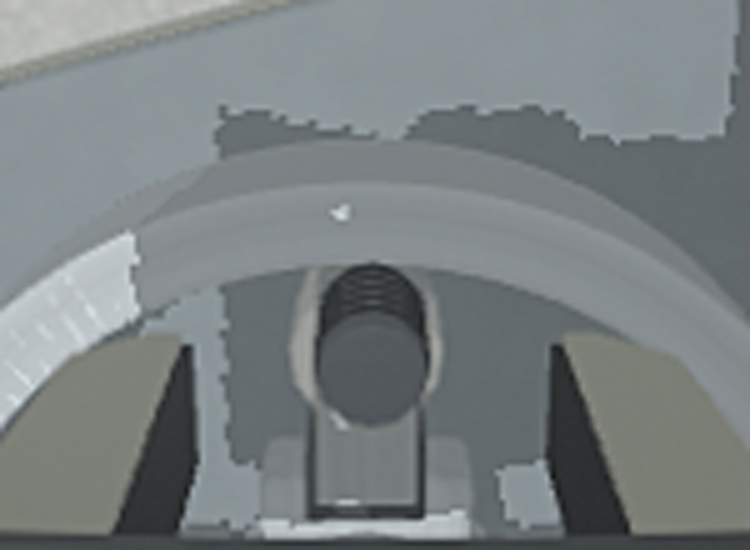

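```bash
python3 -m inch '[[[0,0,-3],[0,0,0],45],[[0,0,-2.4],[0,0,0],40],[[0,0,-0.3],[0,0,0],20],[[0,0,0],[0,0,0],0],[[0,0,0],[0,0,0],0]]' 30;  python3 -c "
from plant import manip
s=manip.state();print(s['contact_force'],s['moment'])"; python3 -m inch '[[[0,0,0],[0,0,0],0],[[0,0,0],[0,0,0],0],[[0,0,0.1],[0,0,0],0],[[0,0,0.1],[0,0,0],0],[[0,0,0.05],[0,0,0],0]]' 30;  python3 -c "
from plant import manip
s=manip.state();print(s['contact_force'],s['moment'])"; python3 -m inch '[[[0,0,0.05],[0,0,0],0],[[0,0,0.05],[0,0,0],0],[[0,0,0.05],[0,0,0],0],[[0,0,0.05],[0,0,0],0],[[0,0,0.05],[0,0,0],0]]' 30; python3 -c "
from plant import manip
s=manip.state();print(s['contact_force'],s['moment'])"
```

```text
t: 19.1
tcp_pos: [0.4838, 0.0198, 0.3417]
orientation: [179.9, 0.0, 78.1]
contact_force: [0.4, 1.1, -0.7]
width: 0.0179
[ 0.41592955  1.05316466 -0.65314294] [-0.06354376  0.02789238 -0.03754328]
t: 19.6
tcp_pos: [0.4834, 0.02, 0.3434]
orientation: [179.9, -0.0, 78.1]
contact_force: [4.4, -1.5, -3.5]
width: 0.0158
[ 4.4334153  -1.51691503 -3.50553753] [-0.20289061 -0.91768464  0.06661879]
t: 20.1
tcp_pos: [0.4834, 0.02, 0.3457]
orientation: [179.9, -0.0, 78.1]
contact_force: [5.7, -0.6, -3.2]
width: 0.0154
[ 5.65527875 -0.55236472 -3.19534261] [-0.22357342 -1.09308376  0.03507958]
```

```bash
python3 -m inch '[[[0.06,-0.012,0],[0,0,0],0],[[0.06,-0.012,0.03],[0,0,0],0],[[0,0,0.04],[0,0,0],0],[[0,0,0.05],[0,0,0],0],[[0,0,0.05],[0,0,0],0]]' 30;  python3 -c "
from plant import manip
s=manip.state();print(s['contact_force'],s['moment'])"
```

```text
t: 20.6
tcp_pos: [0.484, 0.0199, 0.3472]
orientation: [-180.0, -0.0, 78.1]
contact_force: [2.5, -0.0, -2.4]
width: 0.0156
[ 2.5090124  -0.04009873 -2.42888292] [-0.19628948 -0.60145473  0.00880496]
```

```bash
python3 -m inch '[[[0.06,-0.012,-0.2],[0,0,0],0],[[0,0,-0.3],[0,0,0],0],[[0,0,-0.2],[0,0,0],0],[[0,0,0],[0,0,0],45],[[0,0,0],[0,0,0],60]]' 30; python3 -m inch '[[[0,0,3],[0,0,0],60],[[0,0,3],[0,0,0],60],[[4,-0.9,0],[0,0,0.1],60],[[3.9,-0.9,0],[0,0,0.1],60],[[0,0,-3],[0,0,0.1],60]]' 20;python3 -m inch '[[[0,0,-2.8],[0,0,0],60],[[0,0,-0.4],[0,0,0],40],[[0,0,0],[0,0,0],0],[[0,0,0],[0,0,0],0],[[0,0,0],[0,0,0],0]]' 20; python3 -m inch '[[[0,0,0],[0,0,-0.12],0],[[0,0,0],[0,0,-0.12],0],[[0,0,0],[0,0,-0.12],0],[[0,0,0],[0,0,-0.09],0],[[0,0,0],[0,0,0],0]]' 20
```

```text
t: 21.1
tcp_pos: [0.4843, 0.0199, 0.34]
orientation: [-179.9, -0.0, 78.1]
contact_force: [-0.9, 0.2, 0.3]
width: 0.027
t: 21.6
tcp_pos: [0.5685, 0.0002, 0.3735]
orientation: [179.4, 0.2, 95.5]
contact_force: [0.4, 0.6, -0.2]
width: 0.0557
t: 22.1
tcp_pos: [0.5636, 0.0023, 0.339]
orientation: [180.0, -0.0, 95.3]
contact_force: [-0.2, 3.1, -2.9]
width: 0.0375
t: 22.6
tcp_pos: [0.5635, 0.0019, 0.3391]
orientation: [180.0, -0.0, 69.5]
contact_force: [-2.0, 2.1, -1.9]
width: 0.0373
```

```bash
python3 -m inch '[[[0,0,0],[0,0,0],60],[[0,0,0],[0,0,0],60],[[0,0,3],[0,0,0.08],60],[[0,0,3],[0,0,0.07],60],[[-4,0.9,0],[0,0,0],45]]' 30; python3 -m inch '[[[-3.9,0.9,0],[0,0,0],45],[[0,0,-3],[0,0,0],45],[[0,0,-2.4],[0,0,0],40],[[0,0,-0.4],[0,0,0],30],[[0,0,0],[0,0,0],25]]' 30; python3 -m inch '[[[0,0,0],[0,0,0],0],[[0,0,0],[0,0,0],0],[[0,0,0],[0,0,0],0],[[0,0,0],[0,0,0],0],[[0,0,0],[0,0,0],0]]' 30;  python3 -c "
from plant import manip
s=manip.state();print(s['contact_force'],s['moment'])"; python3 -m inch '[[[0,0,0.1],[0,0,0],0],[[0,0,0.05],[0,0,0],0],[[0,0,0.05],[0,0,0],0],[[0,0,0.05],[0,0,0],0],[[0,0,0.05],[0,0,0],0]]' 30;  python3 -c "
from plant import manip
s=manip.state();print(s['contact_force'],s['moment'])"
```

```text
t: 23.1
tcp_pos: [0.5277, 0.0092, 0.4033]
orientation: [179.3, 0.0, 78.2]
contact_force: [-0.0, -0.1, -0.1]
width: 0.0515
t: 23.6
tcp_pos: [0.4849, 0.0196, 0.3404]
orientation: [-180.0, 0.0, 78.1]
contact_force: [-0.2, -0.6, 1.0]
width: 0.0259
t: 24.1
tcp_pos: [0.4853, 0.0196, 0.3414]
orientation: [179.8, -0.0, 78.1]
contact_force: [0.0, 0.3, 6.0]
width: 0.0153
[0.03763674 0.28858435 5.97377025] [-0.00052561 -0.08417046  0.01413902]
t: 24.6
tcp_pos: [0.4852, 0.0196, 0.3427]
orientation: [179.9, -0.0, 78.1]
contact_force: [5.3, -1.8, -6.9]
width: 0.0156
[ 5.34053983 -1.76493777 -6.87963282] [-0.21434942 -1.20259435  0.0285143 ]
```

```bash
python3 -m inch '[[[0.07,-0.014,0],[0,0,0],0],[[0.06,-0.012,0.02],[0,0,0],0],[[0,0,0.05],[0,0,0],0],[[0,0,0.05],[0,0,0],0],[[0,0,0.05],[0,0,0],0]]' 30;  python3 -c "
from plant import manip
s=manip.state();print(s['contact_force'],s['moment'])"; python3 -m inch '[[[0,0,0.05],[0,0,0],0],[[0,0,0.05],[0,0,0],0],[[0,0,0.05],[0,0,0],0],[[0,0,0.05],[0,0,0],0],[[0,0,0.05],[0,0,0],0]]' 30;  python3 -c "
from plant import manip
s=manip.state();print(s['contact_force'],s['moment'])"
```

```text
t: 25.1
tcp_pos: [0.4858, 0.0195, 0.3449]
orientation: [-180.0, 0.0, 78.1]
contact_force: [1.9, -1.0, -4.3]
width: 0.0156
[ 1.91512879 -1.03842629 -4.282308  ] [-1.24796967e-01 -5.27587926e-01  5.03719376e-04]
t: 25.6
tcp_pos: [0.4859, 0.0195, 0.3475]
orientation: [-180.0, 0.0, 78.1]
contact_force: [1.5, -1.7, -3.2]
width: 0.0158
[ 1.4805505  -1.68666357 -3.21149494] [-0.05590544 -0.30477384 -0.01762626]
```

```bash
python3 -m inch '[[[0.05,-0.01,-0.1],[0,0,0],0],[[0,0,0.05],[0,0,0],0],[[0,0,0.05],[0,0,0],0],[[0,0,0.05],[0,0,0],0],[[0,0,0.05],[0,0,0],0]]' 30;  python3 -c "
from plant import manip
s=manip.state();print(s['contact_force'],s['moment'])"
```

```text
t: 26.1
tcp_pos: [0.4863, 0.0194, 0.3482]
orientation: [-179.9, -0.0, 78.1]
contact_force: [-0.7, -1.1, -2.5]
width: 0.0155
[-0.72674582 -1.14172143 -2.5198121 ] [ 0.00912235  0.11755169 -0.01974965]
```

```bash
python3 -m inch '[[[0,0,-0.3],[0,0,0],0],[[0,0,-0.3],[0,0,0],0],[[0,0,-0.25],[0,0,0],0],[[0,0,0],[0,0,0],0],[[0,0,0],[0,0,0],0]]' 30; python3 -c "
from plant import manip
s=manip.state();print(s['contact_force'],s['moment'])"; python3 -m inch '[[[0,0,0],[0,0,0],50],[[0,0,0],[0,0,0],60],[[0,0,3],[0,0,0],60],[[0,0,3],[0,0,0],60],[[4,-0.9,0],[0,0,0.1],60]]' 20;python3 -m inch '[[[3.7,-0.8,0],[0,0,0.05],60],[[0,0,-3],[0,0,0],60],[[0,0,-2.8],[0,0,0],50],[[0,0,-0.4],[0,0,0],40],[[0,0,0],[0,0,0],0]]' 20;
```

```text
t: 26.6
tcp_pos: [0.4865, 0.0194, 0.3411]
orientation: [179.9, -0.0, 78.1]
contact_force: [-4.5, 0.8, 9.8]
width: 0.0159
[-4.50510137  0.77576035  9.79827767] [0.23889423 0.93765277 0.00620281]
t: 27.1
tcp_pos: [0.5254, 0.0112, 0.4047]
orientation: [179.6, 0.0, 84.0]
contact_force: [1.4, -0.2, -0.0]
width: 0.0511
t: 27.6
tcp_pos: [0.5632, 0.0024, 0.3367]
orientation: [-179.8, -0.0, 86.7]
contact_force: [1.0, -1.0, -21.5]
width: 0.038
```

```bash
python3 -m inch '[[[0,0,-0.1],[0,0,0],0],[[0,0,-0.1],[0,0,0],0],[[0,0,0],[0,0,-0.12],0],[[0,0,0],[0,0,-0.11],0],[[0,0,0],[0,0,0],0]]' 20;  python3 -m inch '[[[0,0,0],[0,0,0],0],[[0,0,0],[0,0,0],60],[[0,0,0],[0,0,0],60],[[0,0,3],[0,0,0.08],60],[[0,0,3],[0,0,0],60]]' 30; python3 -m inch '[[[-4,0.9,0],[0,0,0],50],[[-3.65,0.8,0],[0,0,0],50],[[0,0,-3],[0,0,0],45],[[0,0,-2.2],[0,0,0],40],[[0,0,-0.3],[0,0,0],30]]' 30; python3 -m inch '[[[0,0,0],[0,0,0],30],[[0,0,0],[0,0,0],0],[[0,0,0],[0,0,0],0],[[0,0,0],[0,0,0],0],[[0,0,0],[0,0,0],0]]' 30;  python3 -c "
from plant import manip
s=manip.state();print(s['contact_force'],s['moment'])"
```

```text
t: 28.1
tcp_pos: [0.5629, 0.0024, 0.3366]
orientation: [-180.0, 0.0, 73.5]
contact_force: [-3.9, -0.8, -2.9]
width: 0.0379
t: 28.6
tcp_pos: [0.5639, 0.0024, 0.397]
orientation: [179.9, -0.0, 78.3]
contact_force: [-0.2, 0.8, 0.1]
width: 0.0558
t: 29.1
tcp_pos: [0.4865, 0.0196, 0.34]
orientation: [-180.0, -0.0, 78.2]
contact_force: [0.3, 0.5, 0.3]
width: 0.0335
t: 29.6
tcp_pos: [0.4877, 0.0192, 0.3422]
orientation: [179.8, -0.0, 78.1]
contact_force: [-1.0, -0.0, 5.8]
width: 0.0154
[-1.03203055 -0.03781374  5.78764101] [ 0.03166428 -0.03754228  0.00791525]
```

```bash
python3 -m inch '[[[0,0,0.1],[0,0,0],0],[[0,0,0.05],[0,0,0],0],[[0,0,0.05],[0,0,0],0],[[0,0,0.05],[0,0,0],0],[[0,0,0.05],[0,0,0],0]]' 30;  python3 -c "
from plant import manip
s=manip.state();print(s['contact_force'],s['moment'])"; python3 -m inch '[[[0,0,0.05],[0,0,0],0],[[0,0,0.05],[0,0,0],0],[[0,0,0.05],[0,0,0],0],[[0,0,0.05],[0,0,0],0],[[0,0,0.05],[0,0,0],0]]' 30;  python3 -c "
from plant import manip
s=manip.state();print(s['contact_force'],s['moment'])"
```

```text
t: 30.1
tcp_pos: [0.4876, 0.0192, 0.343]
orientation: [179.9, -0.0, 78.1]
contact_force: [7.2, -1.4, -10.3]
width: 0.0153
[  7.1724305   -1.364374   -10.28611574] [-0.2569697  -1.494594    0.00770691]
t: 30.6
tcp_pos: [0.4876, 0.0192, 0.3455]
orientation: [179.9, 0.0, 78.1]
contact_force: [6.5, -0.8, -9.7]
width: 0.0154
[ 6.48237989 -0.79701536 -9.70527318] [-0.26315265 -1.37628114 -0.00722565]
```

```bash
python3 -m inch '[[[0.09,-0.018,0],[0,0,0],0],[[0.07,-0.014,0.02],[0,0,0],0],[[0,0,0.05],[0,0,0],0],[[0,0,0.05],[0,0,0],0],[[0,0,0.05],[0,0,0],0]]' 30;  python3 - <<'E'
from h import *
s=manip.state();print(s['contact_force'],s['moment'])
im=manip.read_camera('wrist'); cv2.imwrite('pics/w12.png',cv2.resize(im[150:260,180:330,::-1],None,fx=5,fy=5,interpolation=cv2.INTER_CUBIC))
for n,(x,y,w,h) in dict(scene=(210,120,110,80),side=(230,120,100,90)).items():
    im=manip.read_camera(n); cv2.imwrite(f'pics/{n}12.png',cv2.resize(im[y:y+h,x:x+w,::-1],None,fx=6,fy=6,interpolation=cv2.INTER_CUBIC))
E
```

```text
t: 31.1
tcp_pos: [0.4883, 0.0191, 0.348]
orientation: [-180.0, 0.0, 78.1]
contact_force: [0.8, -0.4, -6.8]
width: 0.0156
[ 0.84877536 -0.41631597 -6.84111934] [-0.1308873  -0.39947967 -0.00326309]
```

View pics/w12.png

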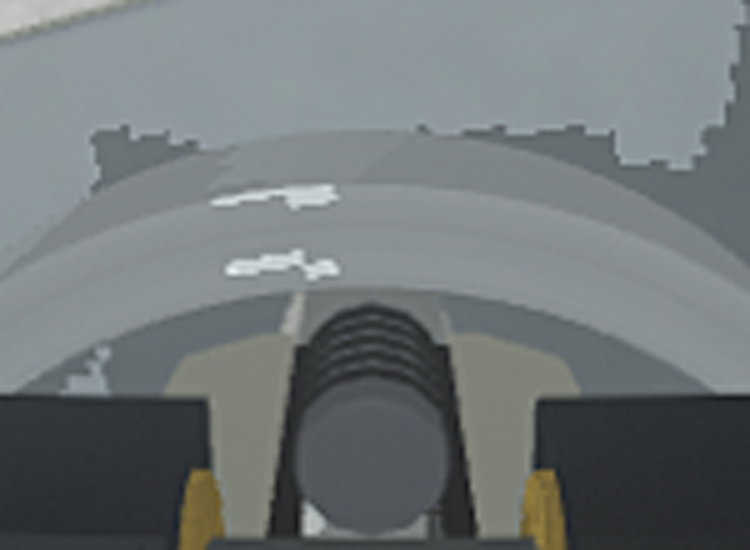

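View pics/side12.png

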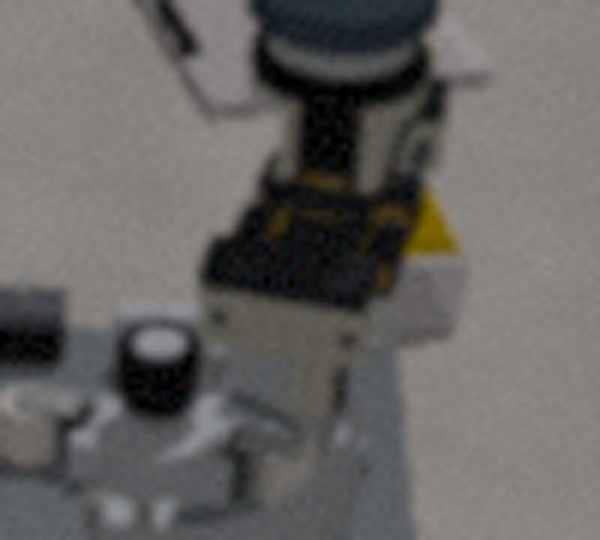

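```bash
python3 -m inch '[[[0.05,-0.01,-0.1],[0,0,0],0],[[0,0,0.05],[0,0,0],0],[[0,0,0.05],[0,0,0],0],[[0,0,0.05],[0,0,0],0],[[0,0,0.05],[0,0,0],0]]' 30;  python3 -c "
from plant import manip
s=manip.state();print(s['contact_force'],s['moment'])"; python3 -m inch '[[[0,0,0.05],[0,0,0],0],[[0,0,0.05],[0,0,0],0],[[0,0,0.05],[0,0,0],0],[[0,0,0.05],[0,0,0],0],[[0,0,0.05],[0,0,0],0]]' 30;  python3 -c "
from plant import manip
s=manip.state();print(s['contact_force'],s['moment'])"
```

```text
t: 31.75
tcp_pos: [0.4888, 0.0191, 0.3488]
orientation: [-179.9, -0.0, 78.1]
contact_force: [-0.6, 1.4, -4.7]
width: 0.0155
[-0.55185148  1.44580438 -4.71978133] [ 0.00641485  0.31008286 -0.01936882]
t: 32.25
tcp_pos: [0.4889, 0.019, 0.3516]
orientation: [-180.0, -0.0, 78.1]
contact_force: [-3.2, 1.0, -3.8]
width: 0.0154
[-3.21596948  1.02694925 -3.77493583] [ 0.1375861   0.6138644  -0.00404405]
```

```bash
python3 -m inch '[[[-0.06,0.012,-0.25],[0,0,0],0],[[0,0,-0.3],[0,0,0],0],[[0,0,-0.3],[0,0,0],0],[[0,0,-0.2],[0,0,0],0],[[0,0,0],[0,0,0],0]]' 30;  python3 -c "
from plant import manip
s=manip.state();print(s['contact_force'],s['moment'])"; python3 -m inch '[[[0,0,-0.05],[0,0,0],0],[[0,0,-0.05],[0,0,0],0],[[0,0,-0.05],[0,0,0],0],[[0,0,0],[0,0,0],0],[[0,0,0],[0,0,0],0]]' 30;  python3 -c "
from plant import manip
s=manip.state();print(s['contact_force'],s['moment'])"
```

```text
t: 32.75
tcp_pos: [0.4886, 0.0191, 0.3421]
orientation: [179.9, 0.0, 78.1]
contact_force: [-6.3, 1.5, 9.1]
width: 0.0153
[-6.31132496  1.45965603  9.1140455 ] [ 0.27403701  1.20163957 -0.01568643]
t: 33.25
tcp_pos: [0.4887, 0.0191, 0.342]
orientation: [179.8, 0.0, 78.1]
contact_force: [-8.2, 1.6, 18.6]
width: 0.0149
[-8.23828942  1.62783333 18.63948538] [ 3.50496852e-01  1.90606634e+00 -1.46439412e-03]
```

```bash
python3 -m inch '[[[0,0,0.05],[0,0,0],20],[[0,0,0],[0,0,0],50],[[0,0,0],[0,0,0],60],[[0,0,3],[0,0,0],60],[[0,0,3],[0,0,0],60]]' 20;python3 - <<'E'
from h import *
import pickle
i=manip.camera_info('wrist');s=manip.state();print(s['tcp_pos'],s['orientation'])
im=manip.read_camera('wrist'); cv2.imwrite('pics/w13.png',cv2.resize(im[150:260,180:330,::-1],None,fx=5,fy=5,interpolation=cv2.INTER_CUBIC))
pickle.dump(i,open('w13.pkl','wb'))
for n,(x,y,w,h) in dict(scene=(210,120,110,80),side=(230,140,100,90)).items():
    im=manip.read_camera(n); cv2.imwrite(f'pics/{n}13.png',cv2.resize(im[y:y+h,x:x+w,::-1],None,fx=6,fy=6,interpolation=cv2.INTER_CUBIC))
E
```

```text
t: 33.75
tcp_pos: [0.4885, 0.019, 0.3997]
orientation: [-179.9, 0.0, 78.1]
contact_force: [-0.1, -0.3, 0.6]
width: 0.046
[0.48851901 0.01898726 0.39969187] [-1.79856870e+02  2.72729151e-03  7.80854976e+01]
```

View pics/w13.png

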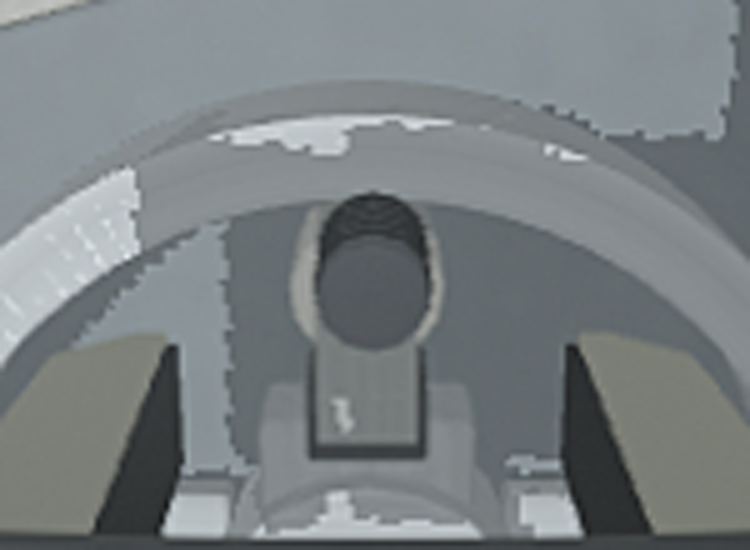

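View pics/side13.png

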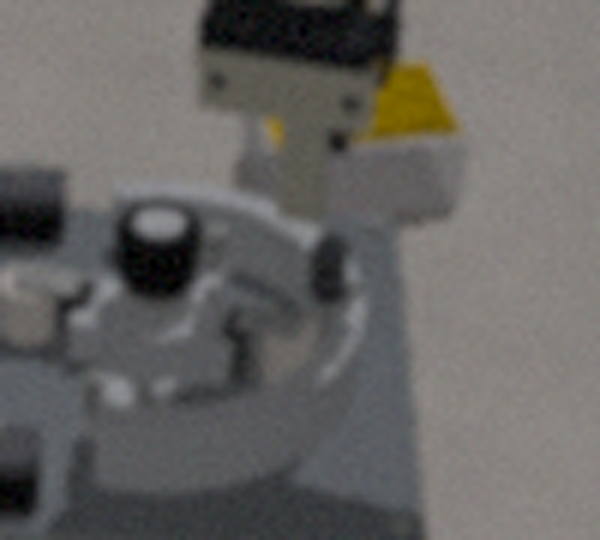

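View pics/scene13.png

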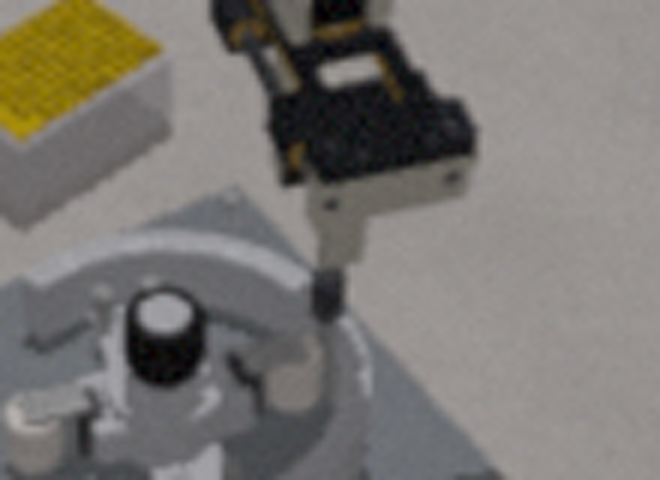

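```bash
python3 - <<'E'
from h import *
import pickle
i=pickle.load(open('w13.pkl','rb'))
u=lambda x,y:(180+(x+.5)/5-.5,150+(y+.5)/5-.5)
ex=np.array([np.cos(np.radians(168)),np.sin(np.radians(168))]);ey=np.array([-ex[1],ex[0]])
tcp=np.array([.4885,.0190])
f=lambda p:(((p[:2]-tcp)@ex*1e3).round(2),((p[:2]-tcp)@ey*1e3).round(2))
print('top',f(onz('wrist',*u(373,292),.187,i)),'L/R',f(onz('wrist',*u(315,288),.187,i)),f(onz('wrist',*u(431,288),.187,i)))
print('bottom rim outer (r=8)',f(onz('wrist',*u(373,192),.155,i)))
print('wall inner',f(onz('wrist',*u(373,200),.138,i)),f(onz('wrist',*u(290,200),.138,i)),f(onz('wrist',*u(455,204),.138,i)))
E
```

```text
top (np.float64(5.76), np.float64(-0.96)) L/R (np.float64(6.31), np.float64(6.86)) (np.float64(6.32), np.float64(-8.79))
bottom rim outer (r=8) (np.float64(12.13), np.float64(-1.01))
wall inner (np.float64(6.79), np.float64(-1.04)) (np.float64(6.78), np.float64(12.8)) (np.float64(6.12), np.float64(-14.73))
```

```bash
python3 -m inch '[[[4,-0.9,0],[0,0,0.05],60],[[3.4,-0.77,0],[0,0,0],60],[[0,0,-3],[0,0,0],60],[[0,0,-2.8],[0,0,0],50],[[0,0,-0.2],[0,0,0],50]]' 20; python3 -m inch '[[[0,0,0],[0,0,0],45],[[0,0,0],[0,0,0],0],[[0,0,0],[0,0,0],0],[[0,0,0],[0,0,0],0],[[0,0,0],[0,0,0],0]]' 20; python3 -m inch '[[[0,0,0],[0,0,-0.03],0],[[0,0,0],[0,0,-0.03],0],[[0,0,0],[0,0,0],0],[[0,0,0],[0,0,0],0],[[0,0,0],[0,0,0],0]]' 20;
```

```text
t: 34.4
tcp_pos: [0.5611, 0.0025, 0.3349]
orientation: [-179.4, -0.0, 80.9]
contact_force: [-1.0, -0.2, -0.9]
width: 0.0476
t: 34.9
tcp_pos: [0.5627, 0.0024, 0.3411]
orientation: [179.9, -0.0, 81.0]
contact_force: [0.5, -0.0, -0.8]
width: 0.0375
t: 35.4
tcp_pos: [0.5628, 0.0023, 0.341]
orientation: [179.9, -0.0, 77.5]
contact_force: [0.9, 0.8, 5.3]
width: 0.0377
```

```bash
python3 -m inch '[[[0,0,0],[0,0,0],60],[[0,0,0],[0,0,0],60],[[0,0,3],[0,0,0],60],[[0,0,3],[0,0,0],60],[[-4,0.9,0],[0,0,0],50]]' 30; python3 -m inch '[[[-4.05,0.9,0],[0,0,0],45],[[0,0,-3],[0,0,0],45],[[0,0,-2.5],[0,0,0],45],[[0,0,-0.5],[0,0,0],40],[[0,0,0],[0,0,0],40]]' 30;  python3 -m inch '[[[0,0,0],[0,0,0],30],[[0,0,0],[0,0,0],0],[[0,0,0],[0,0,0],0],[[0,0,0],[0,0,0],0],[[0,0,0],[0,0,0],0]]' 30;  python3 -c "
from plant import manip
s=manip.state();print(s['contact_force'],s['moment'])"; python3 -m inch '[[[0,0,0.1],[0,0,0],0],[[0,0,0.05],[0,0,0],0],[[0,0,0.05],[0,0,0],0],[[0,0,0.05],[0,0,0],0],[[0,0,0.05],[0,0,0],0]]' 30;  python3 -c "
from plant import manip
s=manip.state();print(s['contact_force'],s['moment'])"
```

```text
t: 35.9
tcp_pos: [0.5261, 0.0101, 0.4038]
orientation: [179.4, 0.0, 77.5]
contact_force: [0.4, -0.5, 0.4]
width: 0.0516
t: 36.4
tcp_pos: [0.4818, 0.0204, 0.3394]
orientation: [-179.8, 0.0, 77.5]
contact_force: [0.6, -0.7, 0.9]
width: 0.0376
t: 36.9
tcp_pos: [0.4824, 0.0203, 0.3409]
orientation: [179.9, -0.0, 77.5]
contact_force: [1.2, 0.4, 3.6]
width: 0.0157
[1.15044288 0.37667805 3.63623254] [ 0.01833989 -0.01955329  0.0033904 ]
t: 37.4
tcp_pos: [0.4823, 0.0202, 0.3423]
orientation: [180.0, 0.0, 77.5]
contact_force: [5.3, -1.2, -10.3]
width: 0.0151
[  5.26820097  -1.19449566 -10.27158075] [-0.14903033 -1.08879594  0.00740697]
```

```bash
python3 -m inch '[[[0.08,-0.016,0],[0,0,0],0],[[0.06,-0.012,0.02],[0,0,0],0],[[0,0,0.05],[0,0,0],0],[[0,0,0.05],[0,0,0],0],[[0,0,0.05],[0,0,0],0]]' 30;  python3 -c "
from plant import manip
s=manip.state();print(s['contact_force'],s['moment'])"; python3 -m inch '[[[0.01,0,0.05],[0,0,0],0],[[0,0,0.05],[0,0,0],0],[[0,0,0.05],[0,0,0],0],[[0,0,0.05],[0,0,0],0],[[0,0,0.05],[0,0,0],0]]' 30;  python3 -c "
from plant import manip
s=manip.state();print(s['contact_force'],s['moment'])"
```

```text
t: 37.9
tcp_pos: [0.483, 0.0202, 0.3447]
orientation: [-179.9, 0.0, 77.5]
contact_force: [-0.5, -1.1, -5.8]
width: 0.0156
[-0.46264039 -1.1375489  -5.8053244 ] [ 0.00135185 -0.05965365  0.0533445 ]
t: 38.4
tcp_pos: [0.4832, 0.0202, 0.3473]
orientation: [-179.9, 0.0, 77.5]
contact_force: [-2.3, 0.1, -4.9]
width: 0.0158
[-2.34205946  0.10422185 -4.87209274] [0.1034267  0.36547814 0.01619452]
```

```bash
python3 -m inch '[[[-0.06,0.012,-0.2],[0,0,0],0],[[0,0,-0.25],[0,0,0],0],[[0,0,-0.2],[0,0,0],0],[[0,0,-0.1],[0,0,0],0],[[0,0,0],[0,0,0],0]]' 30;  python3 -c "
from plant import manip
s=manip.state();print(s['contact_force'],s['moment'])"; python3 -m inch '[[[0,0,-0.05],[0,0,0],0],[[0,0,-0.05],[0,0,0],0],[[0,0,-0.05],[0,0,0],0],[[0,0,0],[0,0,0],0],[[0,0,0],[0,0,0],0]]' 30;  python3 -c "
from plant import manip
s=manip.state();print(s['contact_force'],s['moment'])"
```

```text
t: 38.9
tcp_pos: [0.483, 0.0202, 0.3409]
orientation: [179.9, -0.0, 77.5]
contact_force: [-4.6, 1.2, 9.2]
width: 0.0154
[-4.5926693   1.19616168  9.22248688] [0.23036042 1.00468398 0.00714845]
t: 39.4
tcp_pos: [0.4832, 0.0202, 0.3406]
orientation: [179.8, -0.0, 77.5]
contact_force: [-6.4, 1.4, 16.6]
width: 0.0157
[-6.36950661  1.36605089 16.63440646] [ 0.25338722  1.42601413 -0.00310199]
```

```bash
python3 -m inch '[[[0,0,0],[0,0,0],15],[[0,0,0],[0,0,0],30],[[0,0,0],[0,0,0],45],[[0,0,0],[0,0,0],50],[[0,0,2],[0,0,0],60]]' 30; python3 -m inch '[[[0,0,4],[0,0,0],60],[[0,0,3],[0,0,0],60],[[-1,3,3],[0,0,0],60],[[-1,4,3],[0,0,0],60],[[0,0,0],[0,0,0],60]]' 30;python3 - <<'E'
from h import *
import pickle
im=manip.read_camera('wrist'); cv2.imwrite('pics/w14.png',im[:,:,::-1])
for n,(x,y,w,h) in dict(scene=(200,120,110,80),side=(230,140,100,90)).items():
    im=manip.read_camera(n); cv2.imwrite(f'pics/{n}14f.png',im[:,:,::-1]);cv2.imwrite(f'pics/{n}14.png',cv2.resize(im[y:y+h,x:x+w,::-1],None,fx=6,fy=6,interpolation=cv2.INTER_CUBIC))
E
```

```text
t: 39.9
tcp_pos: [0.4823, 0.0202, 0.3561]
orientation: [-179.7, 0.0, 77.5]
contact_force: [-0.6, -0.2, 1.0]
width: 0.0429
t: 40.4
tcp_pos: [0.4627, 0.0924, 0.492]
orientation: [179.6, -0.2, 77.7]
contact_force: [0.4, -0.1, 0.2]
width: 0.0559
```

View pics/side14.png

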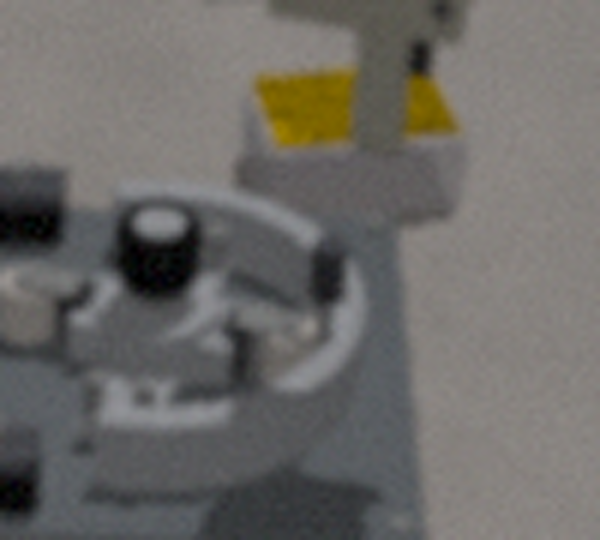

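View pics/scene14.png

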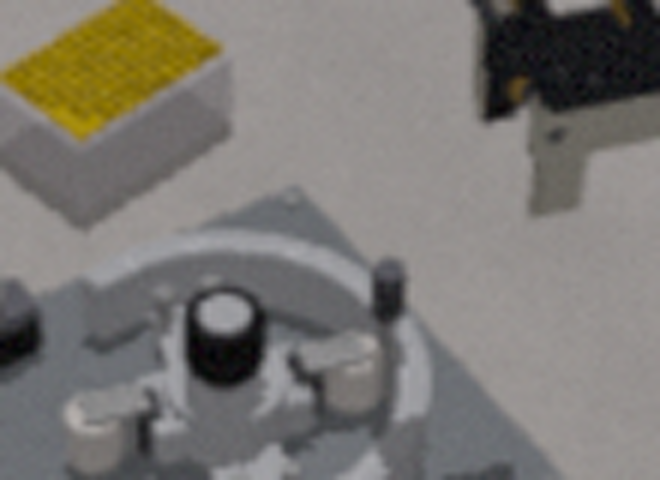

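View pics/side14f.png

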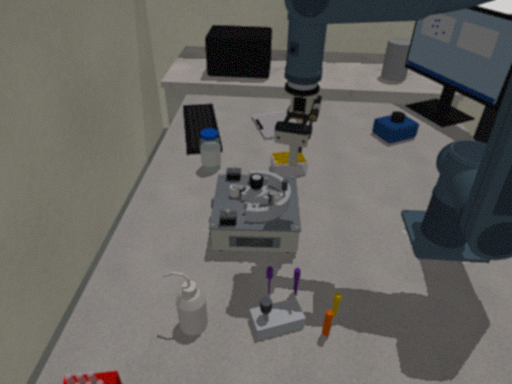

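```bash
python3 - <<'E'
from h import *
s=(200+388.5/6-.5,120+290.5/6-.5);d=(230+328.5/6-.5,140+270.5/6-.5)
p,e=cross(ray('scene',*s),ray('side',*d));print(p.round(4),np.round(e,4))
print(manip.state()['contact_force'],manip.state()['qd'].round(2))
E
```

```text
[0.4828 0.0206 0.1722] [0.0013 0.0013]
[ 0.0773582  -0.51218829  0.14234121] [-1.25  0.97  1.11 -0.17  0.17  0.05]
```

```bash
python3 -m inch '[[[0,0,0],[0,0,0],60],[[0,0,0],[0,0,0],60],[[0,0,0],[0,0,0],60],[[0,0,0],[0,0,0],60],[[0,0,0],[0,0,0],60]]' && python3 -c "
from plant import manip
print(manip.close_job())"
```

```text
t: 41.05
tcp_pos: [0.4632, 0.0891, 0.4875]
orientation: [-180.0, 0.0, 77.5]
contact_force: [-0.2, -0.3, 0.1]
width: 0.0555
the job is handed in; nothing more can be done
None
```

The job is handed in at t = 41 s. The thin gauge stands upright in the gap with its foot on the track floor. The roller nips it so that it drags at about 5.6 N, against the 6 N asked for.

- **Placing:** I took the slim-handled gauge from its slot and lowered it between the roller and the wall. It met the floor with the TCP at 338.9 mm, against 338.8 mm expected.
- **Setting:** I turned the screw clockwise in steps, 2.79 rad in all, with a trial pull at 1.70, 2.05, 2.50, 2.73 and 2.79 rad. There was no nip up to 2.05 rad. The drag then came to about 2 N, 5.1 N and finally 5.6 N.
- **Last checks:** I pushed the gauge back down until it met the floor firmly (16.6 N), then let go. The two fixed cameras put the handle middle at 172 mm, against 171 mm nominal. In the last side picture the thick gauge, the look-alikes, the tip box and the bottles look unmoved.
- **What disagreed:**
  - Each trial pull also pushed the gauge sideways against the wall by up to 6 N, so raw readings went as high as 10 N. I either cancelled that sideways push or corrected for it. The final figure comes from three readings of 5.2 to 6.1 N.
  - The drag grew by about 14 N per rad, less than the 18 N per rad implied.
  - I gripped the handle about 6 mm off centre during the 2.73 rad trial. I centred the grip again for the last one.
  - The wrist camera read about 2 to 4 mm off near the gauge, so I placed the foot relative to the wall in the same picture and by touch.

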